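# Key the conveyor console on and start the bottle line

## Task

Start the bottle conveyor from its console: take the flat-bladed key off its hook, push it fully home in the key switch on the sloping panel, turn it clockwise as far as it goes to ON, let go of it there, and then press the flat start button right in and release it. Leave the key in the switch; do not press the emergency stop, and do not displace the other key or anything else on the table.

Things in the scene. Friction and masses are not known exactly. Their poses are not given: they have to be found in the camera images.
- console: Grey steel control console, fixed: 230 mm wide (y), 144 mm deep (x), 50 mm high in front, 140 mm at the back. Origin: centre of its underside; x to its back, y to its left, z up. Its panel rises 32 degrees from level towards +x. On it: key switch (left), start button (middle, 89 mm away), emergency stop (right); the rest is under 15 mm tall. A key hangs on a hook on each side.
- hook_left (a point): Left key hook: a level steel pin, 6 mm diameter, sticking out along +y of the console from its side wall. This point is on the pin's axis, 45 mm out from the wall and 105 mm above the table, where the pin turns up: its end, 9 mm further out, stands 6 mm higher than the pin's upper side. The keys hang about 34 mm out from the wall. Axes as the console's.
- hook_right (a point): The same hook mirrored on the right side wall: it sticks out along -y of the console.
- key: The key to use, hung blade down on the left or right hook. Origin: blade tip; z up the key, x across its flat side (along the console's x as it hangs), y its thickness. From the tip: steel flat blade 12 (x) by 4 mm, 24 mm long, last 5 mm tapered; black neck 14 x 8 mm, 24 to 32 mm, its underside the stop; black flat-sided bow 30 (x) by 8 mm, 32 to 62 mm. Same after a half turn about z. 28 to 56 g.
- key_grip (a point): A point in the key's bow 50 mm above the blade tip, good for gripping the bow across its 30 mm. The bow has a hole 18 x 18 mm, 39 to 57 mm above the tip; the hook's pin passes through it along y, under the hole's upper edge. The key can rise 12 mm on the pin and must rise over 6 mm to pass the upturned end. Axes as the key's.
- keyswitch_mouth (a point): Centre of the keyway's mouth on the key switch's turning core. z out of the panel, x along the keyway; at OFF x points up the slope. Keyway: slot 13.6 (x) by 5.6 mm, square-edged, 26 mm deep; with the key fully home the neck rests on the core and the tip is 24 mm below this point. A steel bezel around it (39 mm outer, 22 mm inner diameter) stands 1 mm higher, 9 mm over the panel.
- keyswitch (a joint): Key switch angle, rad: 0 = OFF, as it starts; grows clockwise as seen looking at the panel (a negative turn about the outward normal); end stop at 1.047 (60 degrees) = ON. About 0.04 N m of friction, stays where it is left. The key has about 0.13 rad of play in the slot either way.
- start_top (a point): Centre of the top of the start button: flat steel disc 28 mm in diameter in a black round housing of 44 mm, its top 18 mm above the panel. z out of the panel, pressed along -z.
- start (a joint): Start button travel, m: 0 released, 0.006 fully down (its top then level with the housing, which does not give). A spring needs 1.5 N to begin, 5 N at the bottom, and pushes it back up.
- estop_top (a point): Top of the emergency stop: a red 40 mm mushroom on a yellow disc, 35 mm above the panel, on its right, 63 mm from the start button. Not to be pressed. z out of the panel.
- estop (a joint): Emergency stop travel, m; 0 released.
- spare_key: The wrong key, on the other hook: all steel, round bow 34 mm across, round barrel 10 mm thick, 75 mm long in all. Origin at the barrel's end, z up. Leave it hanging.
- wrench: Flat steel spanner 180 mm long lying in front of the console; origin under its centre.
- bowl: Amber glass bowl, 150 mm across, 55 mm high, in front of the console's left end; origin under its centre.
- tin: Oil tin, 66 mm diameter, 110 mm high, behind the console's right end; origin under its centre.
- bottle_a: Green oil bottle without label, 64 mm diameter, 250 mm high, on the left of the table; origin under its centre.
- bottle_b: Green oil bottle with a label, 64 mm diameter, 250 mm high, on the right of the table; origin under its centre.
- label_roll: Roll of paper labels, 90 mm diameter, 60 mm high, standing on its end; origin under its centre.
- funnel: Steel funnel standing on its mouth, 110 mm across, 110 mm high; origin under its centre.

How it is judged:
By the outcome, as a careful person would: the job done as asked, in the order asked, and still so for the second after the job is handed in, with the robot touching nothing.
It also fails if it takes over 59 s, if anything falls off the work surface, if the arm or the gripper's body presses on something with over 40 N, if the wrist force passes 120 N, or if a joint passes its speed limit or range.

## Robot

A 6-joint arm with a two-finger parallel gripper is mounted at the origin on the work surface. World frame = base frame: x ahead of the robot, y to its left, z up, the work surface at z = 0. Lengths are in mm, angles in degrees, forces in N, time in s.
With the tool pointing down it reaches from about 300 to 850 mm from the base axis. Payload 4.2 kg.
Tool frame: the origin (TCP) lies on the centre line of the jaws, within the pads' length; the fingertips stand 14 mm ahead of it and the grasp point (between the pads) lies 5 mm behind it; z points along the fingers, y is the line along which they close (so a half turn about z gives the same grasp; the last joint's range is limited). The gripper opens to 91 mm and grips with 3 to 60 N. Pads are 32 mm wide; open, the fingers measure 118 mm over their backs; the gripper's body (76 mm by 178 mm) begins 60 mm behind the grasp point.
Start: joints at [-68.984, 18.312, 89.639, -0, 72.044, -1.146], TCP at [216.909, -532.534, 227.976] pointing down, gripper open.
Joint ranges: [-177.97, 177.97], [-48.28, 115.42], [12.27, 149.76], [-77.06, 257.06], [2.81, 150.46], [-146.56, 146.56]. Speed limits (degrees/s): [147.25, 147.25, 180, 180, 180, 180].

## Interface

Orientations are given as [roll, pitch, yaw] about the fixed x, y, z axes, in that order (R = Rz(yaw) Ry(pitch) Rx(roll)).
In Python, from workcell import * gives the robot as it stands. The module is installed in compiled form; this text tells all that it offers.
- The arm moves only by the shell command python3 -m crank 'ROWS' [FORCE]. ROWS is JSON, a list of rows, each an object of numbers: "grip": the finger opening in m, from 0 to 0.0912; "x", "y", "z": the shift along the tool's x, y, z in m; "yaw": the turn about the tool's z in rad. In form: [{"grip": .., "x": .., "y": .., "z": .., "yaw": ..}, ...]. A call has exactly 5 rows; each row is the pose to reach, as a shift and turn from the pose commanded when the call began, along the tool's axes at that moment; what a row does not reach only later rows make up. A row lasts 1/12 s, in which the tool goes at most 41.7 mm and 7.16 degrees, less where a joint would pass 70% of its speed; a pose out of reach is approached as far as the arm can. A call with a gripper value outside its range is refused whole. The fingers move at their own pace and stop on an object; FORCE is the grip in N (left out, the last holds). Time passes only in rows, so rows that repeat a pose let the fingers close, or fill a call up. It gives the time, the measured TCP pose, the force, the opening and the grip force at its end, in the units of the state.
- state(): the state, without advancing time (a new reading comes with each control period).
- grab_frame(name): name is "side" or "top" or "wrist"; returns the picture (480x640x3 uint8, red, green, blue); there is no depth.
- camera_model(name): a dict with "intrinsics" (3x3 intrinsics, pixels), "R" (3x3) and "t" (3): a world point X has camera coordinates R X + t. Camera axes: x right, y down, z forward; pixel columns grow to the right and rows downward; lengths in mm; the calibration is good to about 2 mm. A picture is of the moment at which its call begins: read the wrist's pose just before it. camera_model takes no time and is no camera call; for the wrist camera it gives the pose at the moment of the call.
- job_done(): hands the job in; it is judged then, once.
The state is a dict: "time_s": time; "qpos": joint angles; "qvel": joint speeds; "effort": joint torques, N m; "ee_pos": TCP position; "ee_rot": TCP orientation; "force": force on the tool from outside, world axes, zero at the start; "torque": the same for the moment, N m; "gripper_width": finger opening in mm; "gripper_force": force on a finger pad.
Only numpy, scipy, OpenCV 4.12 (cv2) and the standard library are available. Lean on these libraries where they do the work, as an engineer would, in place of code of your own. Each camera call takes 0.05 s, during which the arm holds its last target. There are 200 camera calls.

## Working session

There is one attempt and no reset: what is moved stays moved. The work goes in short steps, Python scripts to look and compute and a shell command to move; the robot and the scene stay as the last step left them, time stands still between calls to the robot, and variables do not carry over. Pictures are saved under pics/ and viewed, at most 10 in all, crops included, and the job is handed in when it is done.

```bash
mkdir -p pics
python3 - <<'E'
from workcell import *
import cv2,numpy as np
s=state();print(s['time_s'],s['ee_pos'],s['ee_rot'],s['gripper_width'])
for n in ("side","top","wrist"):
    m=camera_model(n);f=grab_frame(n)
    cv2.imwrite(f'pics/{n}0.png',f[:,:,::-1])
    print(n,m['intrinsics'],m['R'],m['t'],'C',-m['R'].T@m['t'])
E
```

```text
0.0 [ 216.73639578 -532.06334864  227.10285354] [-1.79896497e+02 -3.13630250e-03  2.21614052e+01] 91.31287397225661
side [[482.94394154   0.         322.74308035]
 [  0.         482.94394154 240.69847898]
 [  0.           0.           1.        ]] [[ 0.97084234 -0.23965189 -0.00566686]
 [-0.13948151 -0.54550519 -0.82641938]
 [ 0.19496166  0.80311335 -0.56302655]] [-485.14216647  126.92890431 1243.12982989] C [  246.33813436 -1045.39902471   802.06236982]
top [[519.92585762   0.         320.87288473]
 [  0.         519.92585762 238.24032012]
 [  0.           0.           1.        ]] [[ 0.0157194  -0.99976806  0.01472171]
 [-0.99104043 -0.01753188 -0.13240658]
 [ 0.13263397 -0.01250846 -0.99108616]] [ -35.30009923  474.28204013 1386.96585409] C [ 286.62878387   -9.62804622 1437.92039835]
wrist [[387.88471225   0.         311.08094138]
 [  0.         387.88471225 236.89950754]
 [  0.           0.           1.        ]] [[ 0.37660242 -0.92637194 -0.00237648]
 [-0.89831397 -0.3658201   0.24332625]
 [-0.22627997 -0.08950243 -0.96994159]] [-574.16886137  -26.80618349  390.57538216] C [ 280.53240163 -506.74271609  383.99345478]
```

View pics/side0.png

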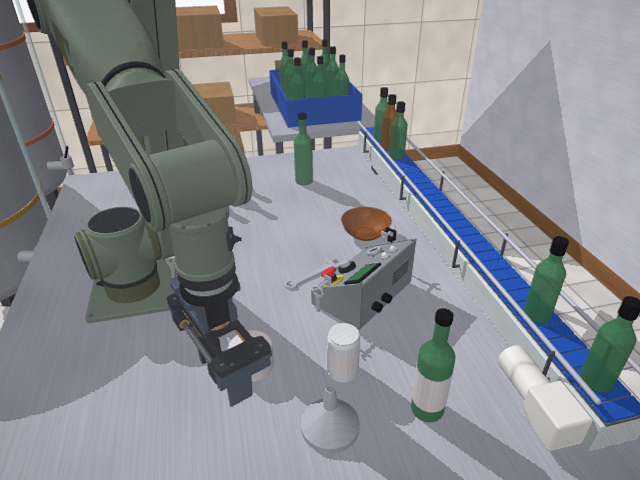

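View pics/top0.png

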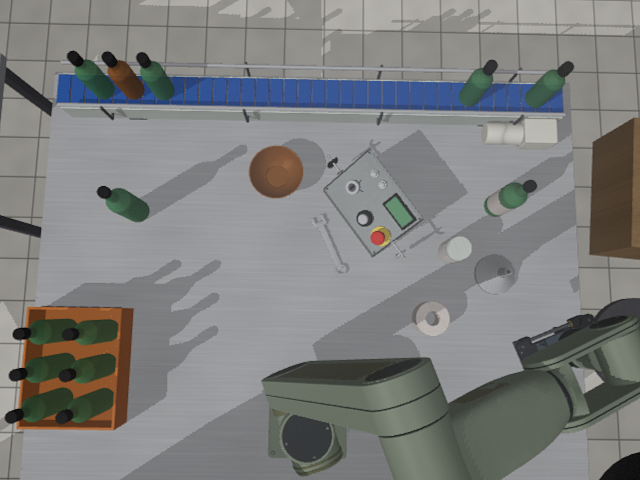

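The side picture shows the console at about (365,280), with the black key on its left hook at about (390,235). In the top picture the console is centred at about (373,202), the key is at (333,162), the key switch at (352,187), the start button at (364,218) and the E-stop at (379,237). Next I'll take an enlarged crop.

```bash
cat > h.py <<'E'
import numpy as np,cv2
from workcell import *
def ray(m,uv):
    K,R,t=(np.array(m[k],float) for k in('intrinsics','R','t'))
    d=R.T@np.linalg.inv(K)@np.array([uv[0],uv[1],1.]);return -R.T@t,d/np.linalg.norm(d)
def onz(m,uv,z):
    c,d=ray(m,uv);return c+d*(z-c[2])/d[2]
def tri(obs):
    A=np.zeros((3,3));b=np.zeros(3)
    for m,uv in obs:
        c,d=ray(m,uv);P=np.eye(3)-np.outer(d,d);A+=P;b+=P@c
    X=np.linalg.solve(A,b)
    return X,[np.linalg.norm(np.cross(X-ray(m,uv)[0],ray(m,uv)[1])) for m,uv in obs]
def proj(m,X):
    p=m['intrinsics']@(m['R']@np.asarray(X,float)+m['t']);return p[:2]/p[2]
E
python3 - <<'E'
import cv2,numpy as np
t=cv2.imread('pics/top0.png')[135:275,310:450];s=cv2.imread('pics/side0.png')[215:335,280:430]
t=cv2.resize(t,None,fx=4,fy=4,interpolation=2)[:,:];
cv2.imwrite('pics/tc.png',t)
from h import *
m=camera_model('top')
for n,uv,z in(('ks',(352,187),100),('st',(364,218),112),('es',(378.5,237.5),130),('key',(333,162),100)):print(n,onz(m,uv,z))
E
```

```text
ks [ 603.24942978 -106.3415768   100.        ]
st [ 518.92605622 -137.2168065   112.        ]
es [ 466.15494804 -172.63781384  130.        ]
key [669.99602981 -55.43664104 100.        ]
```

View pics/tc.png

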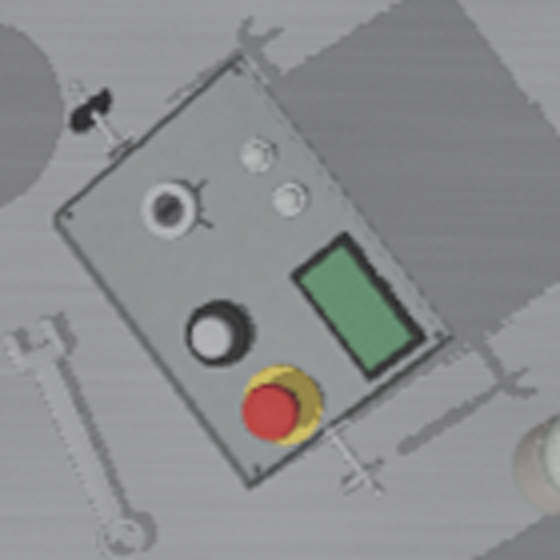

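The enlarged crop gives the console corners in crop pixels: front-left (57,215), front-right (250,485), back-right (450,338) and back-left (240,57). The black key is at (91,110), the key switch at (170,209) and the start button at (212,337). Next I'll get the console pose.

```bash
cat >> h.py <<'E'
def Rz(a):
    a=np.radians(a);return np.array([[np.cos(a),-np.sin(a),0],[np.sin(a),np.cos(a),0],[0,0,1]])
def fit2(L,W):  # L console-frame pts, W world pts -> yaw, origin (xy)
    L=np.array(L)[:,:2];W=np.array(W)[:,:2];l=L-L.mean(0);w=W-W.mean(0)
    a=np.arctan2((l[:,0]*w[:,1]-l[:,1]*w[:,0]).sum(),(l*w).sum())
    R=Rz(np.degrees(a))[:2,:2];o=W.mean(0)-R@L.mean(0)
    return np.degrees(a),o,np.linalg.norm(W-(L@R.T+o),axis=1)
def move(target,yaw): # needed tool shift and yaw from present measured pose
    s=state();p=np.array(s['ee_pos']);y=s['ee_rot'][2]
    T=Rz(y)@np.diag([1,-1,-1]);d=T.T@(np.array(target)-p)/1000
    dy=-np.radians((yaw-y+180)%360-180)
    print('tool shift m',d.round(4),'yaw',round(dy,3),'at',p.round(1),round(y,2))
E
python3 - <<'E'
from h import *
m=camera_model('top')
px=[(57,215),(250,485),(450,338),(240,57)];z=[50,50,140,140]
W=[onz(m,(310+u/4,135+v/4),q) for(u,v),q in zip(px,z)]
yaw,o,e=fit2([(-72,115),(-72,-115),(72,-115),(72,115)],W);print(yaw,o,e)
hook=Rz(yaw)@[0,115+34,0]+[*o,98];print('hook if x=0',hook)
toC=lambda X:Rz(yaw).T@(np.array(X)-[*o,0])
for n,(u,v),zz in(('ks',(170,209),90),('key',(91,110),108),('st',(212,337),105),('es',(271,412),123)):print(n,toC(onz(m,(310+u/4,135+v/4),zz)))
move((Rz(yaw)@[-60,60,0]+[*o,300]),yaw+180)
E
```

```text
-53.681480987859366 [ 560.49275834 -158.28349229] [2.70951752 2.04396691 2.68033952 1.79122003]
hook if x=0 [680.5475551 -70.0347202  98.       ]
ks [-13.85638032  65.37783941  90.        ]
key [-20.91683319 146.73728304 108.        ]
st [-44.39331701 -21.58828502 105.        ]
es [-45.36612864 -84.18587437 123.        ]
tool shift m [ 0.5029 -0.2894 -0.0727] yaw -1.818 at [ 216.8 -532.2  227.3] 22.16
```

```bash
python3 -m crank '[{"grip":0.0912,"x":0,"y":0,"z":-0.036,"yaw":0},{"grip":0.0912,"x":0.02,"y":-0.012,"z":-0.073,"yaw":0},{"grip":0.0912,"x":0.053,"y":-0.031,"z":-0.073,"yaw":0},{"grip":0.0912,"x":0.086,"y":-0.05,"z":-0.073,"yaw":0},{"grip":0.0912,"x":0.119,"y":-0.069,"z":-0.073,"yaw":0}]'
python3 -m crank '[{"grip":0.0912,"x":0.033,"y":-0.019,"z":0,"yaw":0},{"grip":0.0912,"x":0.066,"y":-0.038,"z":0,"yaw":0},{"grip":0.0912,"x":0.099,"y":-0.057,"z":0,"yaw":0},{"grip":0.0912,"x":0.132,"y":-0.076,"z":0,"yaw":0},{"grip":0.0912,"x":0.165,"y":-0.095,"z":0,"yaw":0}]'
python3 -m crank '[{"grip":0.0912,"x":0.033,"y":-0.019,"z":0,"yaw":0},{"grip":0.0912,"x":0.066,"y":-0.038,"z":0,"yaw":0},{"grip":0.0912,"x":0.099,"y":-0.057,"z":0,"yaw":0},{"grip":0.0912,"x":0.132,"y":-0.076,"z":0,"yaw":0},{"grip":0.0912,"x":0.165,"y":-0.095,"z":0,"yaw":0}]'
python3 -m crank '[{"grip":0.0912,"x":0.033,"y":-0.019,"z":0,"yaw":-0.1},{"grip":0.0912,"x":0.054,"y":-0.03,"z":0,"yaw":-0.22},{"grip":0.0912,"x":0.054,"y":-0.03,"z":0,"yaw":-0.34},{"grip":0.0912,"x":0.054,"y":-0.03,"z":0,"yaw":-0.46},{"grip":0.0912,"x":0.054,"y":-0.03,"z":0,"yaw":-0.58}]'
python3 -m crank '[{"grip":0.0912,"x":0,"y":0,"z":0,"yaw":-0.12},{"grip":0.0912,"x":0,"y":0,"z":0,"yaw":-0.24},{"grip":0.0912,"x":0,"y":0,"z":0,"yaw":-0.36},{"grip":0.0912,"x":0,"y":0,"z":0,"yaw":-0.48},{"grip":0.0912,"x":0,"y":0,"z":0,"yaw":-0.6}]'
python3 -m crank '[{"grip":0.0912,"x":0,"y":0,"z":0,"yaw":-0.12},{"grip":0.0912,"x":0,"y":0,"z":0,"yaw":-0.24},{"grip":0.0912,"x":0,"y":0,"z":0,"yaw":-0.36},{"grip":0.0912,"x":0,"y":0,"z":0,"yaw":-0.48},{"grip":0.0912,"x":0,"y":0,"z":0,"yaw":-0.6}]'
python3 - <<'E'
from h import *
m=camera_model('wrist');f=grab_frame('wrist');cv2.imwrite('pics/w1.png',f[:,:,::-1])
np.savez('w1.npz',**{k:m[k] for k in('intrinsics','R','t')})
s=state();print(s['ee_pos'],s['ee_rot'],s['qpos'],s['time_s'])
E
```

```text
time_s: 0.57
ee_pos: [301.7, -422.7, 301.4]
ee_rot: [179.9, -0.0, 22.1]
force: [0.1, 0.0, 0.5]
gripper_width: 91.3
gripper_force: 0.0
time_s: 0.98
ee_pos: [418.7, -271.8, 300.8]
ee_rot: [-180.0, 0.0, 22.2]
force: [0.7, -1.3, -0.4]
gripper_width: 91.4
gripper_force: 0.0
time_s: 1.4
ee_pos: [535.7, -121.5, 300.7]
ee_rot: [-180.0, 0.0, 22.2]
force: [-0.4, -0.2, -0.1]
gripper_width: 91.2
gripper_force: 0.0
time_s: 1.82
ee_pos: [573.9, -74.4, 300.2]
ee_rot: [-179.9, 0.0, 55.8]
force: [0.4, 0.0, -0.2]
gripper_width: 91.3
gripper_force: 0.0
time_s: 2.23
ee_pos: [573.5, -75.1, 300.5]
ee_rot: [-180.0, -0.0, 90.1]
force: [0.6, -0.1, -0.0]
gripper_width: 91.3
gripper_force: 0.0
time_s: 2.65
ee_pos: [573.5, -75.1, 300.5]
ee_rot: [-180.0, -0.0, 124.5]
force: [-0.4, -0.4, 1.2]
gripper_width: 91.3
gripper_force: 0.0
[573.51750444 -75.14587741 300.5389485 ] [-1.79953535e+02 -2.43233218e-02  1.24699192e+02] [-8.59606981e+00  1.66520066e+01  8.16407374e+01 -1.43082307e-02
  8.17577547e+01 -4.32932147e+01] 2.7
```

View pics/w1.png

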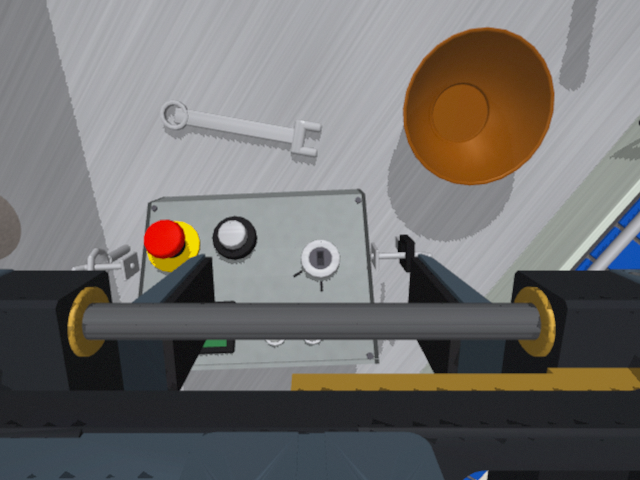

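The wrist picture shows the front corners of the panel at (364,190) and (150,201) and a back corner at (377,362). The key switch bezel is at (320,259) with its slot at OFF, the start button is at (232,236) and the black key at (405,252). I'll refine these with masks and a crop.

Run:
```python
from h import *
m=dict(np.load('w1.npz'));f=cv2.imread('pics/w1.png');g=f.max(2)
def cen(x0,y0,x1,y1,mask):
    M=np.zeros_like(g);M[y0:y1,x0:x1]=mask[y0:y1,x0:x1]*255
    n,l,st,c=cv2.connectedComponentsWithStats(M);i=1+np.argmax(st[1:,4]);return c[i],st[i]
for n,b,k in(('slot',(308,244,334,274),g<110),('bezel',(295,235,345,285),g>215),('start',(215,217,250,255),g>185),('key',(385,230,416,275),g<70)):
    print(n,*cen(*b,k))
cv2.imwrite('pics/c1.png',cv2.resize(f[215:305,280:430],None,fx=5,fy=5,interpolation=2))
W=[onz(m,(364,190),50),onz(m,(150,201),50),onz(m,(377,362),140)]
yaw,o,e=fit2([(-72,115),(-72,-115),(72,115)],W);print(yaw,o,e)
```

```text
slot [319.89275362 257.81449275] [310 248  21  21 345]
bezel [319.45454545 268.42727273] [306 262  28  11 110]
start [231.23142251 232.88747346] [219 221  26  24 471]
key [407.25502008 253.81325301] [398 235  18  40 498]
-53.34251215461656 [ 562.60939146 -156.91933443] [2.09826143 2.90952782 1.89640823]
```

View pics/c1.png

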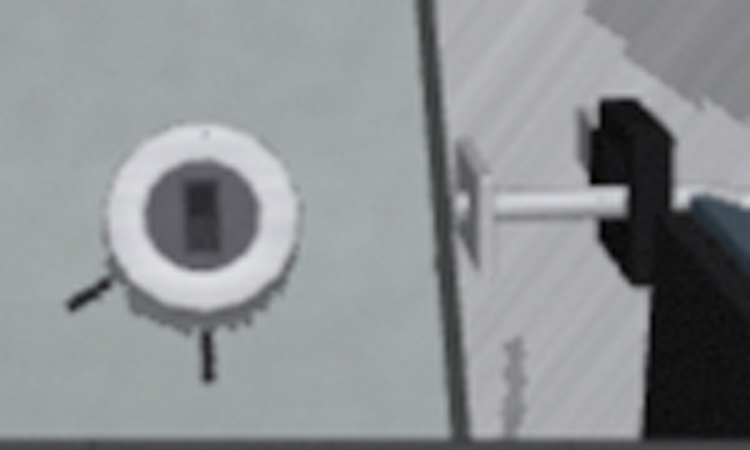

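The crop shows the bezel centre at image (320.6,258.4) with the slot vertical in the image. The pin axis lies at row 255.2, and the key's bow spans rows 235 to 272 at column 408.

Run:
```python
from h import *
m=dict(np.load('w1.npz'));t=camera_model('top')
yaw=-53.5;o=np.array([561.5,-157.6,0]);R=Rz(yaw);n=np.array([-np.sin(np.radians(32)),0,np.cos(np.radians(32))])
def onpanel(m,uv,h):
    c,d=ray(m,uv);c=R.T@(c-o);d=R.T@d;p0=np.array([-72,0,50])+h*n
    return c+d*((p0-c)@n)/(d@n)
T=lambda u,v:(310+u/4,135+v/4)
for nm,a,b,h in(('ks bezel',(320.6,258.4),T(170,209),9),('start',(231.3,233),T(211,338),18),('estop',(165,239),T(271,412),35)):
    A=onpanel(m,a,h);B=onpanel(t,b,h);X,e=tri([(m,a),(t,b)])
    print(nm,'con',A.round(1),B.round(1),'world',(R@A+o).round(1),(R@B+o).round(1),'tri',X.round(1),np.round(e,1))
for uv in((392,255.2),(379,255.8),(404,255)):
    X=onz(m,uv,105);print('pin',X.round(1),(R.T@(X-o)).round(1))
a=onz(m,(320.5,258.2),95);b=onz(m,(321.6,286),95);print('yaw from marks',np.degrees(np.arctan2(*(b-a)[1::-1])))
X=[onz(m,(280+u/5,215+v/5),z) for u,v,z in((636,98,113),(672,140,113),(655,285,113),(430,20,90),(462,430,140))]
for x in X: print(x.round(1),(R.T@(x-o)).round(1))
```

```text
ks bezel con [-15.   66.7  96.3] [-14.9  63.3  96.3] world [ 606.2 -105.9   96.3] [ 603.5 -107.9   96.3] tri [ 608.2 -109.3   80.9] [1. 1.]
start con [-41.9 -19.4  90. ] [-42.7 -21.5  89.5] world [ 521.  -135.4   90. ] [ 518.8 -136.1   89.5] tri [ 520.3 -137.1   83.3] [0.6 0.6]
estop con [-42.9 -76.9 109.4] [-43.2 -84.8 109.3] world [ 474.1 -168.9  109.4] [ 467.7 -173.3  109.3] tri [ 470.5 -175.9   91.7] [0.7 0.7]
pin [658.4 -63.  105. ] [-18.4 134.2 105. ]
pin [648.6 -70.4 105. ] [-18.3 121.9 105. ]
pin [667.7 -56.4 105. ] [-18.2 145.6 105. ]
yaw from marks -53.04502128963433
[655.2 -38.5 113. ] [-40.  146.2 113. ]
[665.5 -41.  113. ] [-31.8 153.  113. ]
[680.3 -65.  113. ] [ -3.8 150.6 113. ]
[620.9 -50.   90. ] [-51.2 111.7  90. ]
[ 657.5 -101.8  140. ] [ 12.3 110.4 140. ]
```

```bash
cat >> h.py <<'E'
yaw0=-53.4;o=np.array([561.5,-157.6,0]);RC=Rz(yaw0)
def con(x,y,z): return RC@np.array([x,y,z],float)+o
def where():
    s=state();print('console xyz',(RC.T@(np.array(s['ee_pos'])-o)).round(1),'yaw',round(s['ee_rot'][2],2),'F',np.round(RC.T@np.array(s['force']),1),'w',round(s['gripper_width'],1),'t',s['time_s'])
def snap(n,name):
    m=camera_model(n);f=grab_frame(n);cv2.imwrite(f'pics/{name}.png',f[:,:,::-1]);np.savez(name+'.npz',**{k:m[k] for k in('intrinsics','R','t')})
E
python3 -c "
from h import *
where();move(con(-41.3,149,160),yaw0+180)"
```

```text
console xyz [-59.   58.8 300.5] yaw 124.7 F [-0.2  0.8  0.9] w 91.3 t 2.7
tool shift m [-0.0147  0.0907  0.1405] yaw -0.033 at [573.5 -75.1 300.5] 124.7
```

```bash
python3 -m crank '[{"grip":0.03,"x":-0.0037,"y":0.0227,"z":0.02,"yaw":-0.033},{"grip":0.03,"x":-0.0074,"y":0.0454,"z":0.05,"yaw":-0.033},{"grip":0.03,"x":-0.0111,"y":0.068,"z":0.08,"yaw":-0.033},{"grip":0.03,"x":-0.0147,"y":0.0907,"z":0.11,"yaw":-0.033},{"grip":0.03,"x":-0.0147,"y":0.0907,"z":0.1405,"yaw":-0.033}]'
python3 - <<'E'
from h import *
where();move(con(-41.3,149,160),yaw0+180);snap('wrist','w2');where()
E
```

```text
time_s: 3.12
ee_pos: [660.3, -34.6, 158.4]
ee_rot: [179.8, 0.1, 126.0]
force: [0.4, 0.5, 0.2]
gripper_width: 60.7
gripper_force: 0.0
console xyz [-39.8 152.7 158.4] yaw 125.97 F [-0.2  0.7  0.2] w 60.7 t 3.1167
tool shift m [ 0.0014 -0.0037 -0.0016] yaw -0.011 at [660.3 -34.6 158.4] 125.97
console xyz [-42.8 147.8 151.2] yaw 125.98 F [-1.3 -1.3 -4.4] w 56.5 t 3.1667
```

View pics/w2.png

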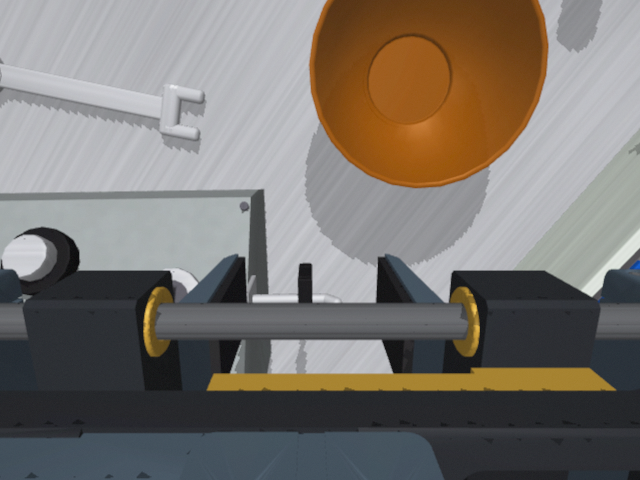

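The picture shows the key's bow at columns 299 to 312 and the pin along row 299, between the open fingers. I'll let the arm settle and measure again by mask.

```bash
python3 -m crank '[{"grip":0.03,"x":0,"y":0,"z":0,"yaw":0},{"grip":0.03,"x":0,"y":0,"z":0,"yaw":0},{"grip":0.03,"x":0,"y":0,"z":0,"yaw":0},{"grip":0.03,"x":0,"y":0,"z":0,"yaw":0},{"grip":0.03,"x":0,"y":0,"z":0,"yaw":0}]' | tail -1
python3 - <<'E'
from h import *
where();snap('wrist','w3');where()
f=cv2.imread('pics/w3.png').max(2);m=dict(np.load('w3.npz'))
f2=f[255:301,270:345]
k=f2<60;ys,xs=np.where(k);print('key box',xs.min()+270,xs.max()+270,ys.min()+255)
for v in (265,268,275,285,290):print(v,[int(i) for i in np.where(f[v,285:330]<60)[0][[0,-1]]+285] if (f[v,285:330]<60).any() else None)
p=f[285:305,260:296];print('bright rows',[(c,[int(r)+285 for r in np.where(p[:,c-260]>200)[0][[0,-1]]]) for c in (265,275,285) if (p[:,c-260]>200).any()])
cv2.imwrite('pics/c3.png',cv2.resize(cv2.imread('pics/w3.png')[225:305,230:390],None,fx=5,fy=5,interpolation=2))
E
```

```text
gripper_force: 0.0
console xyz [-39.6 149.3 162.9] yaw 126.0 F [ 0.3  0.6 -0.1] w 29.9 t 3.5833
console xyz [-39.8 149.1 162.5] yaw 126.0 F [ 0.5  0.  -0.4] w 30.2 t 3.6333
key box 270 344 258
265 [305, 316]
268 [305, 316]
275 [305, 316]
285 [305, 317]
290 [305, 317]
bright rows [(285, [292, 297])]
```

View pics/c3.png

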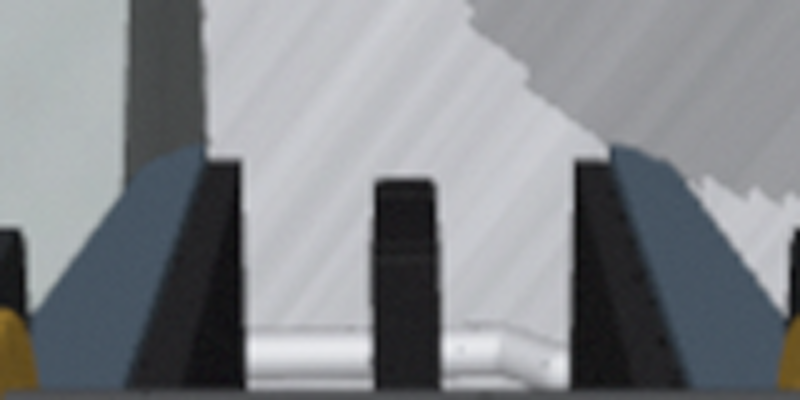

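The key sits centred between the pads. In the crop the key spans 375 to 437 with centre 406, and the pad gap centre is 408. The pin axis is at image row 295, and the front edge of the bow's top is at row 276.6.

Run:
```python
from h import *
m=dict(np.load('w3.npz'))
for n,uv,z in(('bow top front',(311,276.6),113),('lower',(311,261),83),('lower',(311,261),113),('pin',(285,295.2),105),('key y',(311,285),113)):print(n,(RC.T@(onz(m,uv,z)-o)).round(1))
move(con(-41,149,111),yaw0+180)
```

```text
bow top front [-32.6 149.6 113. ]
lower [-32.2 149.7  83. ]
lower [-41.8 149.7 113. ]
pin [-18.2 134.1 105. ]
key y [-27.6 149.6 113. ]
tool shift m [ 0.0012 -0.0002  0.0515] yaw -0.01 at [657.5 -36.7 162.5] 126.0
```

```bash
python3 -m crank '[{"grip":0.03,"x":0.001,"y":0.0003,"z":0.012,"yaw":-0.01},{"grip":0.03,"x":0.001,"y":0.0003,"z":0.026,"yaw":-0.01},{"grip":0.03,"x":0.001,"y":0.0003,"z":0.04,"yaw":-0.01},{"grip":0.03,"x":0.001,"y":0.0003,"z":0.0515,"yaw":-0.01},{"grip":0.03,"x":0.001,"y":0.0003,"z":0.0515,"yaw":-0.01}]' 10
python3 -m crank '[{"grip":0.02,"x":0,"y":0,"z":0,"yaw":0},{"grip":0.01,"x":0,"y":0,"z":0,"yaw":0},{"grip":0.004,"x":0,"y":0,"z":0,"yaw":0},{"grip":0.004,"x":0,"y":0,"z":0,"yaw":0},{"grip":0.004,"x":0,"y":0,"z":0,"yaw":0}]' 10
python3 -c "
from h import *
where()"
```

```text
time_s: 4.05
ee_pos: [655.2, -35.4, 106.9]
ee_rot: [-179.8, -0.1, 126.6]
force: [0.0, 1.0, -1.0]
gripper_width: 29.9
gripper_force: 0.0
time_s: 4.47
ee_pos: [657.3, -35.4, 109.9]
ee_rot: [179.9, 0.1, 126.6]
force: [-0.2, -0.6, 2.2]
gripper_width: 7.6
gripper_force: 10.0
console xyz [-41.  149.7 109.9] yaw 126.62 F [ 0.4 -0.5  2.2] w 7.6 t 4.4667
```

```bash
python3 -m crank '[{"grip":0.004,"x":0,"y":0,"z":0.0015,"yaw":0},{"grip":0.004,"x":0,"y":0,"z":0.003,"yaw":0},{"grip":0.004,"x":0,"y":0,"z":0.0045,"yaw":0},{"grip":0.004,"x":0,"y":0,"z":0.006,"yaw":0},{"grip":0.004,"x":0,"y":0,"z":0.0075,"yaw":0}]' 10
python3 -m crank '[{"grip":0.004,"x":0,"y":0,"z":0,"yaw":0},{"grip":0.004,"x":0,"y":0,"z":0,"yaw":0},{"grip":0.004,"x":0,"y":0,"z":0,"yaw":0},{"grip":0.004,"x":0,"y":0,"z":0,"yaw":0},{"grip":0.004,"x":0,"y":0,"z":0,"yaw":0}]' 10
python3 - <<'E'
from h import *
where();snap('wrist','w4');snap('side','s4')
a=cv2.imread('pics/w4.png')[180:330,220:400];b=cv2.imread('pics/s4.png')
p=proj(camera_model('side'),con(-18,149,100));print(p)
u,v=int(p[0]),int(p[1])
b=b[v-40:v+40,u-48:u+48]
cv2.imwrite('pics/c4.png',np.vstack([cv2.resize(a,(480,300),interpolation=2),cv2.resize(b,(480,300),interpolation=2)])[:600])
E
```

```text
time_s: 4.88
ee_pos: [657.9, -36.2, 103.4]
ee_rot: [179.9, 0.2, 126.6]
force: [-1.2, -1.4, 7.6]
gripper_width: 7.8
gripper_force: 10.0
time_s: 5.3
ee_pos: [657.8, -36.1, 103.2]
ee_rot: [179.9, 0.2, 126.6]
force: [-0.6, -1.0, 6.7]
gripper_width: 7.7
gripper_force: 10.0
console xyz [-40.2 149.8 103.2] yaw 126.62 F [ 0.4 -1.1  6.7] w 7.7 t 5.3
[390.27967232 233.27093023]
```

View pics/c4.png

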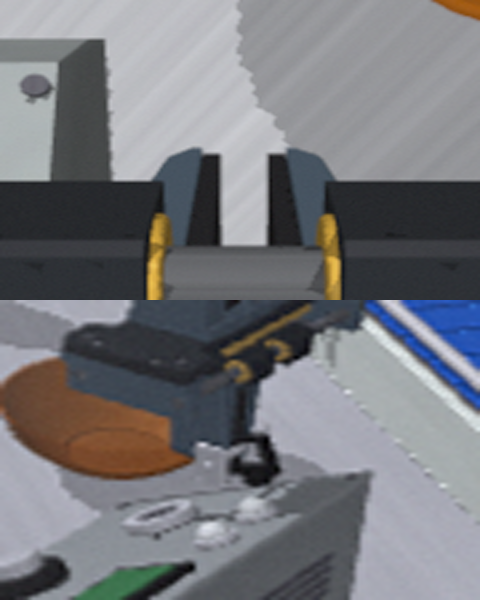

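The top half shows the pads gripping, with the wrist view of the key hidden. In the side crop at about (255,460) the bow ring is visible on the pin behind the fingers. I'll lift it clear of the hook and move it out, watching the force.

```bash
python3 -m crank '[{"grip":0.004,"x":0,"y":0,"z":0,"yaw":0},{"grip":0.004,"x":0,"y":0,"z":-0.002,"yaw":0},{"grip":0.004,"x":0.001,"y":0,"z":-0.005,"yaw":0},{"grip":0.004,"x":0.0017,"y":0,"z":-0.009,"yaw":0},{"grip":0.004,"x":0.0017,"y":0,"z":-0.009,"yaw":0}]' 25
python3 -m crank '[{"grip":0.004,"x":0,"y":0,"z":0,"yaw":0},{"grip":0.004,"x":0,"y":0.003,"z":0,"yaw":0},{"grip":0.004,"x":0,"y":0.006,"z":0,"yaw":0},{"grip":0.004,"x":0,"y":0.009,"z":0,"yaw":0},{"grip":0.004,"x":0,"y":0.012,"z":0,"yaw":0}]' 25
python3 -c "
from h import *
where()"
```

```text
time_s: 5.82
ee_pos: [655.8, -33.8, 111.1]
ee_rot: [180.0, 0.0, 126.6]
force: [-0.3, -0.4, 0.1]
gripper_width: 7.6
gripper_force: 25.0
time_s: 6.23
ee_pos: [665.6, -26.6, 110.2]
ee_rot: [-180.0, -0.0, 126.6]
force: [0.5, 0.4, -0.7]
gripper_width: 7.9
gripper_force: 25.0
console xyz [-43.1 161.7 110.2] yaw 126.62 F [-0.   0.6 -0.7] w 7.9 t 6.2333
```

```bash
python3 -m crank '[{"grip":0.004,"x":0,"y":0.006,"z":0,"yaw":0},{"grip":0.004,"x":0,"y":0.012,"z":0,"yaw":0},{"grip":0.004,"x":0,"y":0.022,"z":0,"yaw":0},{"grip":0.004,"x":0,"y":0.03,"z":-0.02,"yaw":0},{"grip":0.004,"x":0,"y":0.03,"z":-0.05,"yaw":0}]' 25
python3 -m crank '[{"grip":0.004,"x":0,"y":0,"z":-0.02,"yaw":0},{"grip":0.004,"x":0,"y":0,"z":-0.03,"yaw":0},{"grip":0.004,"x":0,"y":0,"z":-0.03,"yaw":0},{"grip":0.004,"x":0,"y":0,"z":-0.03,"yaw":0},{"grip":0.004,"x":0,"y":0,"z":-0.03,"yaw":0}]' 25
python3 - <<'E'
from h import *
where();snap('wrist','w5');snap('side','s5')
s=state();p=proj(camera_model('side'),np.array(s['ee_pos']));print(p)
u,v=int(p[0]),int(p[1])
a=cv2.imread('pics/w5.png')[180:330,220:400]
b=cv2.imread('pics/s5.png')[v-30:v+60,u-50:u+70]
cv2.imwrite('pics/c5.png',cv2.resize(b,None,fx=6,fy=6,interpolation=2))
print(u,v)
E
```

```text
time_s: 6.65
ee_pos: [689.1, -7.5, 157.2]
ee_rot: [-179.7, -0.3, 126.7]
force: [0.4, -0.2, -0.9]
gripper_width: 7.4
gripper_force: 25.0
time_s: 7.07
ee_pos: [688.6, -8.9, 188.6]
ee_rot: [-179.9, -0.1, 126.6]
force: [0.1, 0.2, -0.7]
gripper_width: 7.5
gripper_force: 25.0
console xyz [-43.6 190.7 188.6] yaw 126.61 F [-0.2  0.2 -0.7] w 7.5 t 7.0667
[393.19079815 194.87550695]
393 194
```

View pics/c5.png

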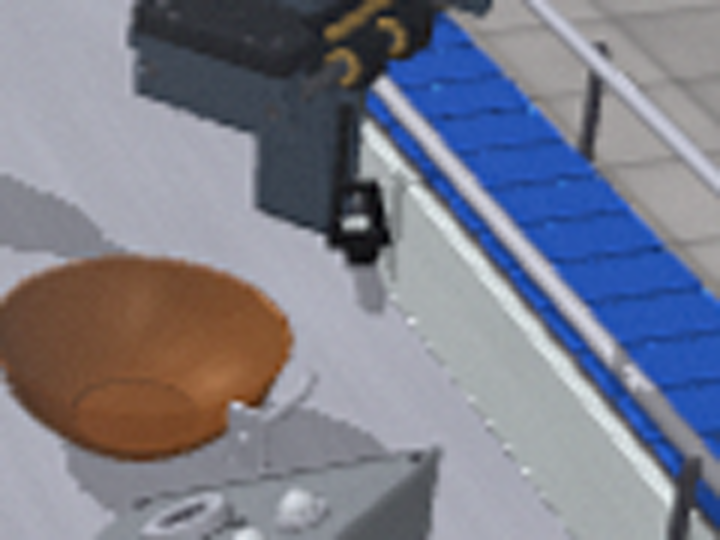

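The crop shows the key hanging from the fingertips. The hole centre is at crop (357,218), the blade top at (362,262) and the tip at (372,308). I'll convert these to an angle in the key's plane.

Run:
```python
from h import *
m=camera_model('side');f=cv2.imread('pics/s5.png')
def pl(uv,y):
    c,d=ray(m,uv);c=RC.T@(c-o);d=RC.T@d;return c+d*(y-c[1])/d[1]
P=[pl((343+u/6,164+v/6),190.7) for u,v in((357,218),(362,262),(372,308),(360,180))]
for p in P:print(p.round(1))
a=P[2]-P[0];print('tilt',np.degrees(np.arctan2(a[0],-a[2])),'len',np.linalg.norm(a))
# expected pixels for tilts, hole centre and tip with patch fixed at key(-11.5,54) = TCP+(11.5,?)
```

```text
[-14.6 190.7 182.3]
[-10.  190.7 162. ]
[ -2.8 190.7 141.4]
[-15.  190.7 200.8]
tilt 16.102500139310774 len 42.59648093343383
```

Run:
```python
from h import *
m=camera_model('side')
P0=np.array([-43.6+11.3,190.7,188.6-5])
for th in(0,10,16,24,32,38):
    c,s=np.cos(np.radians(th)),np.sin(np.radians(th));kx=np.array([c,0,s]);kz=np.array([-s,0,c])
    K=lambda x,z:((proj(m,RC@(P0+(x+11.5)*kx+(z-54)*kz)+o)-[343,164])*6).round().astype(int).tolist()
    print(th,'hole',K(0,48),'neck',K(0,24),'tip',K(0,0),'bow c',[K(a,b) for a,b in((-15,62),(15,62),(15,32),(-15,32))],'d',np.subtract(K(0,0),K(0,48)))
```

```text
0 hole [344, 223] neck [339, 271] tip [335, 318] bow c [[317, 184], [377, 206], [370, 266], [312, 244]] d [-9 95]
10 hole [346, 220] neck [350, 270] tip [353, 319] bow c [[314, 185], [374, 195], [378, 259], [319, 248]] d [ 7 99]
16 hole [347, 217] neck [355, 268] tip [364, 318] bow c [[313, 185], [372, 189], [382, 253], [324, 249]] d [ 17 101]
24 hole [348, 214] neck [363, 265] tip [377, 315] bow c [[311, 186], [368, 181], [386, 245], [330, 250]] d [ 29 101]
32 hole [348, 210] neck [369, 260] tip [390, 310] bow c [[309, 188], [363, 173], [389, 237], [336, 250]] d [ 42 100]
38 hole [348, 207] neck [373, 256] tip [399, 304] bow c [[308, 189], [358, 168], [391, 230], [340, 250]] d [51 97]
```

The key is tilted by about 17°, and 32° is needed. I'll rotate it further in the pads by drawing the blade against the fixed hook pin.

```bash
python3 -m crank '[{"grip":0.004,"x":-0.004,"y":-0.016,"z":0,"yaw":0},{"grip":0.004,"x":-0.0096,"y":-0.032,"z":0,"yaw":0},{"grip":0.004,"x":-0.0096,"y":-0.0487,"z":0,"yaw":0},{"grip":0.004,"x":-0.0096,"y":-0.0487,"z":0.02,"yaw":0},{"grip":0.004,"x":-0.0096,"y":-0.0487,"z":0.0425,"yaw":0}]' 15
python3 -m crank '[{"grip":0.004,"x":0,"y":0,"z":0,"yaw":0},{"grip":0.004,"x":0,"y":0,"z":0,"yaw":0},{"grip":0.004,"x":0.004,"y":0,"z":0,"yaw":0},{"grip":0.004,"x":0.008,"y":0,"z":0,"yaw":0},{"grip":0.004,"x":0.012,"y":0,"z":0,"yaw":0}]' 15
python3 -c "
from h import *
where()"
python3 -m crank '[{"grip":0.004,"x":0.003,"y":0,"z":0,"yaw":0},{"grip":0.004,"x":0.006,"y":0,"z":0,"yaw":0},{"grip":0.004,"x":0.009,"y":0,"z":0,"yaw":0},{"grip":0.004,"x":0.01,"y":0,"z":0,"yaw":0},{"grip":0.004,"x":0.01,"y":0,"z":0,"yaw":0}]' 15
python3 -c "
from h import *
where()"
```

```text
time_s: 7.58
ee_pos: [655.9, -47.4, 149.0]
ee_rot: [179.9, 0.1, 126.5]
force: [0.2, -0.1, -1.1]
gripper_width: 7.3
gripper_force: 15.0
time_s: 8.0
ee_pos: [649.3, -35.8, 149.2]
ee_rot: [179.9, 0.1, 126.6]
force: [0.6, 0.8, -0.6]
gripper_width: 7.8
gripper_force: 15.0
console xyz [-45.5 143.1 149.2] yaw 126.62 F [-0.3  0.9 -0.6] w 7.8 t 8.0
time_s: 8.42
ee_pos: [643.2, -28.0, 148.4]
ee_rot: [180.0, 0.1, 126.6]
force: [1.2, -0.7, 1.7]
gripper_width: 7.9
gripper_force: 15.0
console xyz [-55.4 142.9 148.4] yaw 126.63 F [1.3 0.5 1.7] w 7.9 t 8.4167
```

```bash
python3 -m crank '[{"grip":0.004,"x":0.0015,"y":0,"z":0,"yaw":0},{"grip":0.004,"x":0.0015,"y":0,"z":0,"yaw":0},{"grip":0.004,"x":-0.004,"y":0,"z":0,"yaw":0},{"grip":0.004,"x":-0.008,"y":0,"z":0,"yaw":0},{"grip":0.004,"x":-0.008,"y":0,"z":-0.02,"yaw":0}]' 15 | head -2
python3 -m crank '[{"grip":0.004,"x":0,"y":0,"z":-0.02,"yaw":0},{"grip":0.004,"x":0,"y":0.02,"z":-0.02,"yaw":0},{"grip":0.004,"x":0,"y":0.048,"z":-0.02,"yaw":0},{"grip":0.004,"x":0,"y":0.048,"z":-0.02,"yaw":0},{"grip":0.004,"x":0,"y":0.048,"z":-0.02,"yaw":0}]' 30
python3 - <<'E'
from h import *
where();snap('side','s6')
m=camera_model('side');b=cv2.imread('pics/side0.png').astype(int)
for n in('s5','s6'):
    d=np.abs(cv2.imread(f'pics/{n}.png').astype(int)-b).max(2)
    print(n)
    for v in range(194,218):
        r=d[v,380:425];print(v,''.join('#' if q>60 else '+' if q>25 else '.' if q>12 else ' ' for q in r))
E
```

```text
time_s: 8.83
ee_pos: [645.2, -34.8, 163.7]
time_s: 9.25
ee_pos: [686.3, -5.2, 186.9]
ee_rot: [-179.9, -0.1, 126.7]
force: [0.6, 0.4, -0.1]
gripper_width: 7.4
gripper_force: 30.0
console xyz [-47.9 191.1 186.9] yaw 126.67 F [ 0.1  0.7 -0.1] w 7.4 t 9.25
s5
194      ###############+.+###.                  
195      +###############+#####.                 
196      ###############+.+####.                 
197      ###############+. +###.                 
198      +##############+  .++#.                 
199       +#############.  +###+                 
200        .+############.  ####.                
201            +########.   ####.                
202              .+#############.                
203                  ###########+                
204                  ###########+                
205                  +#########.                 
206                     #######                  
207                     ######.       .          
208                     +#####                   
209                      ++++#+                  
210                      .+++++             
[... 812 characters left out ...]
                 ###########.                 
204                  #########.                  
205                  ++.######.                  
206                     ######.                  
207                     ######.                  
208                      ++#+++                  
209                       +++##.                 
210                       .+++++                 
211                       ++++++                 
212                        +++++                 
213                        +++++.                
214                         +###.                
215                         .+++.                
216                                              
217
```

```bash
cat >> h.py <<'E'
def tilt(n,v0,v1):
    m=camera_model('side');d=np.abs(cv2.imread(f'pics/{n}.png').astype(int)-cv2.imread('pics/side0.png').astype(int)).max(2)
    vs=np.arange(v0,v1+1);us=[]
    for v in vs:
        w=np.clip(d[v,395:415],0,60)*(d[v,395:415]>20);us.append((w*np.arange(395,415)).sum()/w.sum())
    k=np.polyfit(vs,us,1);y=(RC.T@(np.array(state()['ee_pos'])-o))[1]
    def pl(uv):
        c,q=ray(m,uv);c=RC.T@(c-o);q=RC.T@q;return c+q*(y-c[1])/q[1]
    A=pl((np.polyval(k,v0),v0));B=pl((np.polyval(k,v1),v1));a=B-A
    tip=pl((np.polyval(k,v1+.6),v1+.6))
    print(n,'slope',k[0].round(3),'tilt',np.degrees(np.arctan2(a[0],-a[2])).round(1),'tip',tip.round(1),np.round(us,1))
E
python3 - <<'E'
from h import *
tilt('s5',209,215);tilt('s6',208,214);where()
E
```

```text
s5 slope 0.194 tilt 17.8 tip [ -2.8 190.2 140.8] [403.5 403.8 404.  404.2 404.6 404.5 404.7]
s6 slope 0.344 tilt 27.2 tip [ -0.2 190.2 144.9] [403.4 404.1 404.5 404.6 405.  405.5 405.5]
console xyz [-47.8 190.2 186.9] yaw 126.63 F [ 0.9 -0.7  0.2] w 7.8 t 9.3
```

```bash
python3 -m crank '[{"grip":0.004,"x":0,"y":-0.01,"z":-0.013,"yaw":0},{"grip":0.004,"x":-0.01,"y":-0.04,"z":-0.013,"yaw":0},{"grip":0.004,"x":-0.02,"y":-0.075,"z":-0.013,"yaw":0},{"grip":0.004,"x":-0.028,"y":-0.11,"z":-0.013,"yaw":0},{"grip":0.004,"x":-0.028,"y":-0.124,"z":-0.013,"yaw":0}]' 30 | head -1
python3 -m crank '[{"grip":0.004,"x":0,"y":0,"z":0,"yaw":0},{"grip":0.004,"x":0,"y":0,"z":0,"yaw":0},{"grip":0.004,"x":0,"y":0,"z":0,"yaw":0},{"grip":0.004,"x":0,"y":0,"z":0,"yaw":0},{"grip":0.004,"x":0,"y":0,"z":0,"yaw":0}]' 30 | head -1
python3 - <<'E'
from h import *
where();snap('wrist','w7');m=dict(np.load('w7.npz'))
p=proj(m,con(-14.5,66.7,95.4));print('expect',p)
f=cv2.imread('pics/w7.png');u,v=p.astype(int);c=f[v-45:v+45,u-45:u+45]
g=c.max(2);print(g[45,::3],g[::3,45])
c2=cv2.HoughCircles(cv2.medianBlur(cv2.cvtColor(c,6),3),cv2.HOUGH_GRADIENT,1.5,30,param1=80,param2=15,minRadius=12,maxRadius=40);print(c2[0]+[u-45,v-45,0] if c2 is not None else None)
cv2.imwrite('pics/c7.png',cv2.resize(c,None,fx=6,fy=6,interpolation=2))
E
```

```text
time_s: 9.72
time_s: 10.13
console xyz [-19.7  67.6 200.9] yaw 126.68 F [-0.4  0.7 -0.9] w 7.2 t 10.1333
expect [309.26531597 247.23916423]
[173 173 176 177 176 175 174 219 224 222 109 111 111  98  57  57  66 111
 110 110 153 225 222 221 164 178 175 177 178 178] [175 173 174 174 174 173 173 224 224 219 112 109  57  51  50  57  68  68
  84 108 188 228 221 214 104 114  45  45  46  46]
[[308.25       247.75        25.79999924]
 [320.25       280.75        28.65000153]
 [284.25       286.75        23.10000038]
 [270.75       253.75        12.52499962]
 [338.25       250.75        14.39999962]
 [353.25       282.25        12.89999962]]
```

View pics/c7.png

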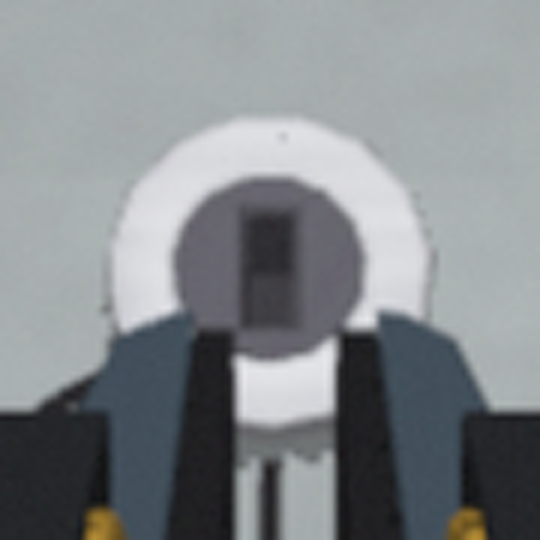

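The crop shows the slot spanning crop columns 240 to 298 and rows 205 to 328, parallel to the tool. Its centre is at image (308.8,246.5), within 1 px of what I expected. Now I'll work out the pre-insert pose.

```bash
cat >> h.py <<'E'
nC=np.array([-np.sin(np.radians(32)),0,np.cos(np.radians(32))]);kxC=np.array([nC[2],0,-nC[0]])
def onpanel(m,uv,h):
    c,d=ray(m,uv);c=RC.T@(c-o);d=RC.T@d;p0=np.array([-72,0,50])+h*nC
    return c+d*((p0-c)@nC)/(d@nC)
E
python3 - <<'E'
from h import *
m=dict(np.load('w7.npz'));M=onpanel(m,(308.8,246.5),8);print('mouth wrist',M.round(1))
ms=camera_model('side');print('side expect',proj(ms,RC@M+o),'mouth+9bezel up/dn', [proj(ms,RC@(M+a*kxC+nC)+o).round(1).tolist() for a in(-19.5,19.5)])
mt=camera_model('top');print('top',onpanel(mt,(352.5,187.2),9).round(1))
f=cv2.imread('pics/side0.png');u,v=proj(ms,RC@M+o).astype(int)
g=f[v-10:v+11,u-14:u+15].max(2)
for r,row in zip(range(v-10,v+11),g):print(r,' '.join(f'{q:3d}' for q in row))
print('u from',u-14)
T=M+12*nC-[47,0,-43];print('tcp target for tip 12 over',T.round(1));move(RC@T+o,yaw0+180)
E
```

```text
mouth wrist [-14.9  66.4  95.1]
side expect [373.2800093  249.26281398] mouth+9bezel up/dn [[367.6, 249.9], [378.8, 247.9]]
top [-14.8  63.4  96.4]
239  95  86  85  89  92  97  97  99  99  96  90  92  87  80  98  97 131 140 143 147 149 142 140 143 139 137 142 152  84
240 139 120 118 103  97  96  88  88  90  92  98 100 109 132 143 142 148 148 145 143 148 141 154 147 138 139 142 153  84
241 147 144 144 137 138 140 137 139 140 143 144 141 146 150 149 149 149 143 144 145 145 147 150 147 139 141 141 148 113
242 143 144 148 148 149 147 147 148 147 150 149 149 149 149 147 146 146 144 148 145 145 147 148 150 148 145 145 160 147
243 143 144 144 146 146 143 145 146 143 145 147 147 149 147 145 147 149 146 145 145 144 149 150 153 151 147 146 124 112
244 144 146 145 145 144 145 145 144 146 144 147 146 146 150 146 148 148 148 148 144 144 130 116 118 125 129 135 140 148
245 143 145 145 144 144 143 146 146 144 145 145 149 149 147 152 133 117 117 118 125 132 140 149 153 150 152 153 155 158
246 142 144 143 142 145 146 146 145 145 147 131 118 118 124 131 132 146 163 188 184 183 153 153 159 156 158 157 
[... 1007 characters left out ...]
 124 121 127 124 125  81 135 150 156 156 158 154 155 182 211 215 196 187 175 173
256 156 154 156 157 158 156 157 155 154 152 154 153 150 130  86 145 159 156 156 157 154 155 171 180 179 179 194 187 165
257 154 154 154 157 157 156 156 156 156 156 157 157 158 154 149 157 154 155 156 155 156 164 194 192 182 188 171 166 156
258 155 157 157 156 156 155 157 156 157 157 155 156 156 154 156 156 156 154 157 156 157 159 145 148 152 157 155 131 149
259 155 155 154 158 155 155 154 156 156 155 156 155 157 156 157 159 157 156 155 154 157 158 144 124 118 144 154 152 154
u from 359
tcp target for tip 12 over [-68.3  66.4 148.3]
tool shift m [ 0.0486 -0.0011  0.0525] yaw 0.001 at [ 603.9 -101.5  200.7] 126.68
```

```bash
python3 -m crank '[{"grip":0.004,"x":0.016,"y":-0.001,"z":0.005,"yaw":0},{"grip":0.004,"x":0.032,"y":-0.001,"z":0.015,"yaw":0},{"grip":0.004,"x":0.0486,"y":-0.001,"z":0.03,"yaw":0},{"grip":0.004,"x":0.0486,"y":-0.001,"z":0.045,"yaw":0},{"grip":0.004,"x":0.0486,"y":-0.001,"z":0.0525,"yaw":0}]' 30 | head -1
python3 -m crank '[{"grip":0.004,"x":0,"y":0,"z":0,"yaw":0},{"grip":0.004,"x":0,"y":0,"z":0,"yaw":0},{"grip":0.004,"x":0,"y":0,"z":0,"yaw":0},{"grip":0.004,"x":0,"y":0,"z":0,"yaw":0},{"grip":0.004,"x":0,"y":0,"z":0,"yaw":0}]' 30 | head -1
python3 - <<'E'
from h import *
where();snap('side','s8')
ms=camera_model('side');s=state();T=RC.T@(np.array(s['ee_pos'])-o)
print('tip expect',proj(ms,RC@(T+[47,0,-43])+o),'hole',proj(ms,RC@(T+[25,0,-9])+o))
d=np.abs(cv2.imread('pics/s8.png').astype(int)-cv2.imread('pics/side0.png').astype(int)).max(2)
for v in range(218,250):print(v,''.join('#' if q>60 else '+' if q>25 else '.' if q>12 else ' ' for q in d[v,345:400]))
E
```

```text
time_s: 10.6
time_s: 11.02
console xyz [-67.4  65.9 149.2] yaw 126.59 F [ 0.2  0.  -0.6] w 7.3 t 11.0167
tip expect [371.56931555 244.99950198] hole [365.03136182 230.71313625]
218 .++++++++++++++#######.                                
219   .++++++++++++#######                                 
220     +++++++++++######+                                 
221    ++++++++++++######+                                 
222     ++++++++++########++                               
223     +++++++++++#########+                              
224     +++++++++++##########                              
225     ++++++++++############                             
226     ++++++++#########+####                             
227     ++++++++##++####+.+###               +++. .        
228      ++++++#+++#####+ +###+             +#+###+        
229       .+###++#######.  ####             +########+     
230          .++########   +###             ++#########+   
231            .+#######+++####+            .##+ +#####+   
232              ++#############.            +#    +###+   
233                  ##
[... 296 characters left out ...]
       +####+              +########    
239                       +#####              +########    
240                        ###+               +#######.    
241                            .               +####       
242                          ..                  +#.       
243                           .                            
244                           ..                          +
245                          ....                        ++
246                                 .                .+++++
247                                 .+#+             ...+++
248                              ...+#+          ..    ++++
249                           ... +++.       +++..       ++
```

```bash
python3 -m crank '[{"grip":0.004,"x":-0.002,"y":0.0005,"z":0.004,"yaw":0},{"grip":0.004,"x":-0.004,"y":0.0005,"z":0.008,"yaw":0},{"grip":0.004,"x":-0.005,"y":0.0005,"z":0.011,"yaw":0},{"grip":0.004,"x":-0.006,"y":0.0005,"z":0.0128,"yaw":0},{"grip":0.004,"x":-0.0071,"y":0.0005,"z":0.0145,"yaw":0}]' 20 | head -1
python3 -c "
from h import *
where()"
python3 -m crank '[{"grip":0.004,"x":0,"y":0,"z":0,"yaw":0},{"grip":0.004,"x":0,"y":0,"z":0,"yaw":0},{"grip":0.004,"x":0,"y":0,"z":0,"yaw":0},{"grip":0.004,"x":0,"y":0,"z":0,"yaw":0},{"grip":0.004,"x":0,"y":0,"z":0,"yaw":0}]' 20 | head -1
python3 -c "
from h import *
where()"
```

```text
time_s: 11.48
console xyz [-60.9  65.9 133.4] yaw 126.61 F [ 0.  -0.5  0.1] w 7.5 t 11.4833
time_s: 11.9
console xyz [-60.9  66.2 134.1] yaw 126.62 F [-0.3 -0.   0.6] w 7.6 t 11.9
```

```bash
python3 -m crank '[{"grip":0.004,"x":-0.0011,"y":0,"z":0.0017,"yaw":0},{"grip":0.004,"x":-0.0021,"y":0,"z":0.0034,"yaw":0},{"grip":0.004,"x":-0.0032,"y":0,"z":0.0051,"yaw":0},{"grip":0.004,"x":-0.0032,"y":0,"z":0.0051,"yaw":0},{"grip":0.004,"x":-0.0032,"y":0,"z":0.0051,"yaw":0}]' 20 | head -1
python3 - <<'E'
from h import *
where();snap('side','s9')
d=np.abs(cv2.imread('pics/s9.png').astype(int)-cv2.imread('pics/side0.png').astype(int)).max(2)
for v in range(226,256):print(v,''.join('#' if q>60 else '+' if q>25 else '.' if q>12 else ' ' for q in d[v,350:400]))
E
```

```text
time_s: 12.32
console xyz [-57.7  66.  128.6] yaw 126.61 F [-0.4  0.3  0.4] w 7.4 t 12.3167
226 +++++++#+##########+.                             
227 +++++++###++++#####+                +++.          
228  .++++#+++#########+               +#+###+ .      
229   ++++++###########+               +########+     
230   +++++############+..             ++#########+   
231   ++++################+            .##+ +#####+   
232   ++++################+             +#    +###+   
233   ++++#################                    +##+   
234   +++++###########++###+                   ###    
235   .++++###########+ +##+              +#. .###    
236    .++++####+#####+ +###             +###+####    
237      ++++#########  +###+            +########    
238       ..++++######   +##+            +########    
239           .++++##+...++###.          +########    
240             +++++++#######.          +#######.    
241               .###########            +####       
242                #########+               +#.      +
243                +++#######.                      +#
244                   +#####+                     ++#.
245                   +####+                     ++.++
246                    . .     .              ...++++#
247                       .++. +##+          ....+##++
248                      +++   ##+.        ...    ++++
249                    +++.++ ++.     ++++++        ++
250                       . +++.    +.++##+++++.   +++
251                  +#+++#++.     .+++#. +++..   +++#
252                 +#+#+++       ++++.+++++   +++#+++
253                  . .        ++++.....+##+++++#+++.
254                           +++##+..... +#+#++++++. 
255                  +             ..    ..++++++++
```

```bash
python3 -m crank '[{"grip":0.004,"x":-0.0011,"y":0,"z":0.0017,"yaw":0},{"grip":0.004,"x":-0.0021,"y":0,"z":0.0034,"yaw":0},{"grip":0.004,"x":-0.0032,"y":0,"z":0.0051,"yaw":0},{"grip":0.004,"x":-0.0042,"y":0,"z":0.0068,"yaw":0},{"grip":0.004,"x":-0.0042,"y":0,"z":0.0068,"yaw":0}]' 20 | head -1
python3 -c "
from h import *
where()"
python3 -m crank '[{"grip":0.004,"x":-0.0005,"y":0,"z":0.0008,"yaw":0},{"grip":0.004,"x":-0.0011,"y":0,"z":0.0017,"yaw":0},{"grip":0.004,"x":-0.0016,"y":0,"z":0.0026,"yaw":0},{"grip":0.004,"x":-0.0021,"y":0,"z":0.0034,"yaw":0},{"grip":0.004,"x":-0.0021,"y":0,"z":0.0034,"yaw":0}]' 20 | head -1
python3 -c "
from h import *
where()"
```

```text
time_s: 12.78
console xyz [-53.5  65.9 121.5] yaw 126.6 F [-0.8 -1.1 -0. ] w 7.7 t 12.7833
time_s: 13.2
console xyz [-51.4  66.  118.4] yaw 126.61 F [-0.6 -0.5 -1.3] w 7.9 t 13.2
```

```bash
python3 -m crank '[{"grip":0.004,"x":-0.0004,"y":0,"z":0.0006,"yaw":0},{"grip":0.004,"x":-0.0008,"y":0,"z":0.0013,"yaw":0},{"grip":0.004,"x":-0.0012,"y":0,"z":0.0019,"yaw":0},{"grip":0.004,"x":-0.0016,"y":0,"z":0.0025,"yaw":0},{"grip":0.004,"x":-0.0016,"y":0,"z":0.0025,"yaw":0}]' 20 | head -1
python3 -c "
from h import *
where()"
python3 -m crank '[{"grip":0.004,"x":-0.0003,"y":0,"z":0.0004,"yaw":0},{"grip":0.004,"x":-0.0006,"y":0,"z":0.0009,"yaw":0},{"grip":0.004,"x":-0.0009,"y":0,"z":0.0014,"yaw":0},{"grip":0.004,"x":-0.0009,"y":0,"z":0.0014,"yaw":0},{"grip":0.004,"x":-0.0009,"y":0,"z":0.0014,"yaw":0}]' 20 | head -1
python3 - <<'E'
from h import *
where();snap('side','s10')
d=np.abs(cv2.imread('pics/s10.png').astype(int)-cv2.imread('pics/side0.png').astype(int)).max(2)
for v in range(228,254):print(v,''.join('#' if q>60 else '+' if q>25 else '.' if q>12 else ' ' for q in d[v,350:400]))
E
```

```text
time_s: 13.62
console xyz [-51.2  66.2 117.3] yaw 126.59 F [-6.4 -0.7  7.3] w 7.8 t 13.6167
time_s: 14.03
console xyz [-51.3  66.2 116.4] yaw 126.58 F [-10.4  -0.7  11.9] w 7.7 t 14.0333
228 ++++++#+++############             +#+###+        
229 ++++++++##############             +########+     
230 +++++++###############             ++#########+   
231 ++++++###############+             .##+ +#####+   
232  +++++++#############+              +#    +###+   
233    +++##+############+                     +##+   
234     ++###############+                     ###    
235    .+++##############+++              +#. .###    
236     ++++################             +###+####    
237    +++++++##############+            +########    
238    .++++++++############+            +########    
239    .+##++++++++++##++++###.          +########    
240     +#####++++++++++.+####.          +#######.    
241     .###############  ####.           +####       
242       ++############. +###+             +#.     ++
243          .+#########   ####                   ++. 
244            ++###############                 +#.  
245              ++############+                ++.+++
246                  ##########+ +.          ....+++#+
247                  +#########++#+        +.....+##++
248                     ######+##+.      +++...   ++++
249                    .####+#++.    +++++++.       +#
250                     +++++++.    +++##+#++++.   +++
251                  +#+++#++.     .++.  +#++.    +++#
252                 +#+#.++       +#++..++#+   ++++#++
253                  ...        +++++....+##+++++#+++.
```

```bash
python3 -m crank '[{"grip":0.02,"x":0,"y":0,"z":0,"yaw":0},{"grip":0.034,"x":0,"y":0,"z":0,"yaw":0},{"grip":0.034,"x":0,"y":0,"z":0,"yaw":0},{"grip":0.034,"x":0,"y":0,"z":-0.02,"yaw":0},{"grip":0.034,"x":0,"y":0,"z":-0.05,"yaw":0}]' 20 | head -1
python3 -m crank '[{"grip":0.0,"x":0,"y":0,"z":-0.024,"yaw":0},{"grip":0.0,"x":-0.02,"y":0.01,"z":-0.024,"yaw":0},{"grip":0.0,"x":-0.05,"y":0.025,"z":-0.024,"yaw":0},{"grip":0.0,"x":-0.05,"y":0.026,"z":-0.024,"yaw":0},{"grip":0.0,"x":-0.05,"y":0.026,"z":-0.024,"yaw":0}]' 20
python3 - <<'E'
from h import *
where();snap('side','s11');ms=camera_model('side')
M=np.array([-14.9,66.4,95.1])
print('pred hole',proj(ms,RC@(M+24*nC)+o),'top',proj(ms,RC@(M+38*nC)+o),'low corners',[proj(ms,RC@(M+8*nC+a*kxC)+o).round(1).tolist() for a in(-15,15)],[proj(ms,RC@(M+38*nC+a*kxC)+o).round(1).tolist() for a in(-15,15)])
d=np.abs(cv2.imread('pics/s11.png').astype(int)-cv2.imread('pics/side0.png').astype(int)).max(2)
for v in range(226,254):print(v,''.join('#' if q>60 else '+' if q>25 else '.' if q>12 else ' ' for q in d[v,350:400]))
E
```

```text
time_s: 14.5
time_s: 14.92
ee_pos: [636.9, -104.4, 187.7]
ee_rot: [-180.0, -0.0, 126.6]
force: [-0.6, -0.0, -0.8]
gripper_width: 3.8
gripper_force: 0.0
console xyz [  2.2  92.3 187.7] yaw 126.56 F [-0.3 -0.5 -0.8] w 3.8 t 14.9167
pred hole [369.56408045 240.83295103] top [367.3696316  235.88720341] low corners [[367.8, 247.2], [376.4, 245.7]] [[363.1, 236.7], [371.7, 235.0]]
226                                                   
227                                     +++.          
228                                    +#+###+ .      
229                                    +########+     
230                                    ++#########+   
231                                    .##+ +#####+   
232                                     +#    +###+   
233                                            ###+   
234                     .                     .###    
235                  .++#+                +#. .###    
236               .++#####               +###+####    
237             .+########+              +########    
238            .#####+ +###.             +########    
239             ++##+. +#+++             +########    
240             .+#++   +####           .+#######.    
241              +####. +####             +####       
242              +####   #####              +#.       
243               +###+  +####                        
244               +####+#######                       
245                +##########+                       
246                 #########.                        
247                 ++########.                       
248                  +.+#####+ +#+                    
249                     ####.++++                     
250                    ++# .                          
251                                .+                 
252                                                   
253
```

```bash
python3 -m crank '[{"grip":0.0,"x":0.003,"y":0,"z":0.012,"yaw":0},{"grip":0.0,"x":0.003,"y":0,"z":0.026,"yaw":0},{"grip":0.0,"x":0.003,"y":0,"z":0.04,"yaw":0},{"grip":0.0,"x":0.003,"y":0,"z":0.05,"yaw":0},{"grip":0.0,"x":0.003,"y":0,"z":0.0555,"yaw":0}]' 20 | head -1
python3 -m crank '[{"grip":0.0,"x":0,"y":0,"z":0,"yaw":0},{"grip":0.0,"x":0,"y":0,"z":0,"yaw":0},{"grip":0.0,"x":0,"y":-0.002,"z":0,"yaw":0},{"grip":0.0,"x":0,"y":-0.004,"z":0,"yaw":0},{"grip":0.0,"x":0,"y":-0.006,"z":0,"yaw":0}]' 20 | head -1
python3 -c "
from h import *
where()"
python3 -m crank '[{"grip":0.0,"x":0.0,"y":-0.002,"z":0,"yaw":0},{"grip":0.0,"x":0.0,"y":-0.003,"z":0,"yaw":0},{"grip":0.0,"x":0.0005,"y":-0.004,"z":0,"yaw":0},{"grip":0.0,"x":0.001,"y":-0.005,"z":0,"yaw":0},{"grip":0.0,"x":0.001,"y":-0.005,"z":0,"yaw":0}]' 20 | head -1
python3 -c "
from h import *
where()"
```

```text
time_s: 15.38
time_s: 15.8
console xyz [ -1.6  86.1 134. ] yaw 126.61 F [-0.2 -1.1 -0.5] w 0.4 t 15.8
time_s: 16.22
console xyz [ -3.   80.8 133.3] yaw 126.61 F [-0.2  0.  -0.2] w 0.4 t 16.2167
```

```bash
python3 -m crank '[{"grip":0.0,"x":0.0003,"y":-0.001,"z":0,"yaw":0},{"grip":0.0,"x":0.0006,"y":-0.002,"z":0,"yaw":0},{"grip":0.0,"x":0.001,"y":-0.003,"z":0,"yaw":0},{"grip":0.0,"x":0.0015,"y":-0.004,"z":0,"yaw":0},{"grip":0.0,"x":0.0015,"y":-0.004,"z":0,"yaw":0}]' 20 | head -1
python3 -c "
from h import *
where()"
python3 -m crank '[{"grip":0.0,"x":0.0005,"y":-0.001,"z":0,"yaw":0},{"grip":0.0,"x":0.001,"y":-0.002,"z":0,"yaw":0},{"grip":0.0,"x":0.0015,"y":-0.003,"z":0,"yaw":0},{"grip":0.0,"x":0.002,"y":-0.004,"z":0,"yaw":0},{"grip":0.0,"x":0.002,"y":-0.004,"z":0,"yaw":0}]' 20 | head -1
python3 - <<'E'
from h import *
where();snap('side','s12')
d=np.abs(cv2.imread('pics/s12.png').astype(int)-cv2.imread('pics/side0.png').astype(int)).max(2)
for v in range(226,254):print(v,''.join('#' if q>60 else '+' if q>25 else '.' if q>12 else ' ' for q in d[v,350:400]))
E
```

```text
time_s: 16.63
console xyz [ -4.5  76.9 133.3] yaw 126.61 F [ 0.6 -0.2  0.8] w 0.5 t 16.6333
time_s: 17.05
console xyz [ -5.9  73.8 133.5] yaw 126.6 F [ 0.7  3.1 -1.5] w 0.3 t 17.05
226      .+################################           
227         .++++++#++##################+++.  .       
228           .+#########+#############+..###+ .      
229             ++#####################+++######+     
230                ++##################+++########+   
231                  .+###############+.+++ +#####+   
232                   . .###############+     +###+   
233                      +################.    +##+   
234                      +################.    ###    
235                    . +#######++######.+#.. ###    
236                 +++#+++####++++###### ###+####    
237             .++######+###++++######## ########    
238            .##########++++++#########+########    
239            ++##+++++#++++############+########    
240            +###+  .+#################+#######.    
241             #####  #####+###########+ +####       
242             +####  +####.  +########.   +#.       
243              +###+  +###+    .+####+              
244              .####++######.    +++.               
245               +##########+.                       
246                #########+                     ++++
247                +#########.   ++           ...+##++
248                 +########. .++.     ++++..   .++++
249                    #####.+++.    ++++##+.       +#
250                    +##+++++.    ++++##+.   .   +#+
251                    .+    .     .+++#.+.       ++##
252                               +.            +++#+.
253                             ++.              ++..
```

```bash
python3 -m crank '[{"grip":0.0,"x":0.0003,"y":-0.001,"z":0,"yaw":0},{"grip":0.0,"x":0.0006,"y":-0.002,"z":0,"yaw":0},{"grip":0.0,"x":0.0009,"y":-0.003,"z":0,"yaw":0},{"grip":0.0,"x":0.001,"y":-0.004,"z":0,"yaw":0},{"grip":0.0,"x":0.001,"y":-0.004,"z":0,"yaw":0}]' 20 | head -1
python3 -c "
from h import *
where()"
python3 -m crank '[{"grip":0.0,"x":0.0005,"y":-0.001,"z":0,"yaw":0},{"grip":0.0,"x":0.001,"y":-0.002,"z":0,"yaw":0},{"grip":0.0,"x":0.0015,"y":-0.003,"z":0,"yaw":0},{"grip":0.0,"x":0.002,"y":-0.004,"z":0,"yaw":0},{"grip":0.0,"x":0.002,"y":-0.004,"z":0,"yaw":0}]' 20 | head -1
python3 -c "
from h import *
where()"
```

```text
time_s: 17.52
console xyz [ -6.9  69.8 133.5] yaw 126.6 F [ 2.6  4.3 -2.4] w 0.7 t 17.5167
time_s: 17.93
console xyz [ -8.6  66.2 133.8] yaw 126.6 F [ 2.1  4.8 -2.2] w 0.5 t 17.9333
```

```bash
python3 -m crank '[{"grip":0.0,"x":0.0008,"y":-0.001,"z":0,"yaw":0},{"grip":0.0,"x":0.0016,"y":-0.002,"z":0,"yaw":0},{"grip":0.0,"x":0.0024,"y":-0.003,"z":0,"yaw":0},{"grip":0.0,"x":0.003,"y":-0.0035,"z":0,"yaw":0},{"grip":0.0,"x":0.003,"y":-0.0035,"z":0,"yaw":0}]' 20 | head -1
python3 -c "
from h import *
where()"
python3 -m crank '[{"grip":0.0,"x":0.0008,"y":-0.0005,"z":0,"yaw":0},{"grip":0.0,"x":0.0016,"y":-0.001,"z":0,"yaw":0},{"grip":0.0,"x":0.0022,"y":-0.0015,"z":0,"yaw":0},{"grip":0.0,"x":0.003,"y":-0.002,"z":0,"yaw":0},{"grip":0.0,"x":0.003,"y":-0.002,"z":0,"yaw":0}]' 20 | head -1
python3 - <<'E'
from h import *
where();snap('side','s13')
d=np.abs(cv2.imread('pics/s13.png').astype(int)-cv2.imread('pics/side0.png').astype(int)).max(2)
for v in range(230,256):print(v,''.join('#' if q>60 else '+' if q>25 else '.' if q>12 else ' ' for q in d[v,350:400]))
E
```

```text
time_s: 18.35
console xyz [-11.1  62.7 134.2] yaw 126.61 F [3.7 4.3 0.4] w 0.7 t 18.35
time_s: 18.77
console xyz [-12.4  61.7 134.9] yaw 126.62 F [ 6.7  6.  -0.4] w 0.3 t 18.7667
230        .+########################+ ++#########+   
231           .+#####################+ .##+ +#####+   
232             .+###################.  +#    .###+   
233               ++#################         .+##+   
234                 +################         .###    
235                 +#############+#+     +#. .### .  
236            .   +###########+++##+    +###+####    
237               +##########++++###+    +########    
238              +########+++++#####+    +########    
239              +##+++++++++#######.    +########    
240              +++++++++##########.    +#######.    
241               +#################.     +####       
242               .################+        +#.       
243                +###############.                  
244                 ########.+####.                   
245                 +#######  .++.                    
246                  +#####+                          
247                  +#######++.                .++. +
248                   +######++.++                ++++
249                     ###+ +++.          ..       +#
250                     ++. +++.      +++++++++.   +++
251                      +#++.     ..++##+#++.    ++++
252                       ..      +#++.+++#+.  +++++++
253                             +++++....+##. +++++++.
254                           +. .         . ++##++.  
255                           .            .  +#. .
```

```bash
python3 -m crank '[{"grip":0.0,"x":0.0005,"y":-0.0005,"z":0,"yaw":0},{"grip":0.0,"x":0.001,"y":-0.0008,"z":0,"yaw":0},{"grip":0.0,"x":0.0015,"y":-0.001,"z":0,"yaw":0},{"grip":0.0,"x":0.0015,"y":-0.001,"z":0,"yaw":0},{"grip":0.0,"x":0.0015,"y":-0.001,"z":0,"yaw":0}]' 20 | head -1
python3 -c "
from h import *
where()"
python3 -m crank '[{"grip":0.0,"x":0.0005,"y":-0.0005,"z":0,"yaw":0},{"grip":0.0,"x":0.001,"y":-0.001,"z":0,"yaw":0},{"grip":0.0,"x":0.0015,"y":-0.0015,"z":0,"yaw":0},{"grip":0.0,"x":0.0015,"y":-0.0015,"z":0,"yaw":0},{"grip":0.0,"x":0.0015,"y":-0.0015,"z":0,"yaw":0}]' 20 | head -1
python3 -c "
from h import *
where()"
```

```text
time_s: 19.23
console xyz [-13.   61.1 135.2] yaw 126.62 F [8.2 6.3 1.2] w 0.2 t 19.2333
time_s: 19.65
console xyz [-13.7  60.3 135.7] yaw 126.61 F [9.5 7.2 1.3] w 0.5 t 19.65
```

```bash
python3 -m crank '[{"grip":0.0,"x":-0.005,"y":0.006,"z":0,"yaw":0},{"grip":0.0,"x":-0.01,"y":0.012,"z":-0.005,"yaw":0},{"grip":0.0,"x":-0.01,"y":0.012,"z":-0.03,"yaw":0},{"grip":0.0,"x":-0.01,"y":0.012,"z":-0.06,"yaw":0},{"grip":0.0,"x":-0.01,"y":0.012,"z":-0.07,"yaw":0}]' 20 | head -1
python3 -m crank '[{"grip":0.0,"x":0,"y":0,"z":0,"yaw":0},{"grip":0.0,"x":0,"y":0,"z":0,"yaw":0},{"grip":0.0,"x":0,"y":0,"z":0,"yaw":0},{"grip":0.0,"x":0,"y":0,"z":0,"yaw":0},{"grip":0.0,"x":0,"y":0,"z":0,"yaw":0}]' 20 | head -1
python3 - <<'E'
from h import *
where();snap('side','s14');ms=camera_model('side');M=np.array([-14.9,66.4,95.1])
for ph in(45,52,60,67):
    c,s=np.cos(np.radians(ph)),np.sin(np.radians(ph));kx=c*kxC+s*np.array([0,-1,0])
    print(ph,[(proj(ms,RC@(M+h*nC+a*kx)+o)-[350,0]).round(1).tolist() for a,h in((-15,38),(15,38),(15,8),(-15,8))])
d=np.abs(cv2.imread('pics/s14.png').astype(int)-cv2.imread('pics/side0.png').astype(int)).max(2)
for v in range(228,256):print(v,''.join('#' if q>60 else '+' if q>25 else '.' if q>12 else ' ' for q in d[v,350:400]))
f=cv2.imread('pics/s14.png').max(2)
for v in range(230,252):print(v,''.join('#' if q<60 else '+' if q<100 else ' ' for q in f[v,350:400]))
E
```

```text
time_s: 20.07
time_s: 20.48
console xyz [ -9.1  68.5 201.6] yaw 126.61 F [-0.3 -0.3  0.6] w 0.6 t 20.4833
45 [[16.8, 234.7], [18.0, 237.1], [22.7, 247.8], [21.4, 245.1]]
52 [[17.4, 234.4], [17.3, 237.4], [22.0, 248.1], [22.1, 244.9]]
60 [[18.2, 234.1], [16.5, 237.7], [21.3, 248.4], [22.8, 244.6]]
67 [[18.8, 233.9], [15.9, 237.9], [20.6, 248.6], [23.5, 244.3]]
228                                    +#+###+ .      
229                                    +########+ .   
230                                    ++#########+   
231                                    +##+ +#####+   
232                                     +#    +###+   
233                                           .+##+   
234                   .                       .###    
235                 ++#+                  +#.  ###    
236                .####                 +########    
237               .#####+                +########    
238               +#####+.               +########    
239               +++##++.               +########    
240                ++++###               +#######.    
241                +###
[... 1294 characters left out ...]
  
239          ++++++######++++                         
240             +++#######                            
241                +######+                           
242                 +######                           
243                 +######+                          
244                  +######                          
245                  +#####+                          
246                   +#####                          
247                  ++#####+                         
248                     #####++                       
249                      ##++++                     ++
250                      +                         ++ 
251                               +++
```

Run:
```python
from h import *
snap('wrist','w15');m=dict(np.load('w15.npz'));M=np.array([-14.9,66.4,95.1])
for ph in(50,60,67):
    c,s=np.cos(np.radians(ph)),np.sin(np.radians(ph));kx=c*kxC+s*np.array([0,-1,0]);ky=-s*kxC*-1+c*np.array([0,1,0])
    P=[proj(m,RC@(M+h*nC+a*kx)+o) for a,h in((-15,38),(15,38),(15,8),(-15,8))]
    print(ph,[p.round(1).tolist() for p in P],'top dir',np.degrees(np.arctan2(*(P[1]-P[0])[::-1])).round(1))
f=cv2.imread('pics/w15.png').max(2)
u,v=P[0].astype(int)
for r in range(170,262,3):print(r,''.join('#' if q<70 else '+' if q<110 else ' ' for q in f[r,250:370:2]))
```

```text
50 [[325.9, 196.5], [287.8, 226.2], [290.4, 241.2], [324.4, 214.4]] top dir 142.1
60 [[328.4, 199.8], [285.4, 222.8], [288.2, 238.2], [326.6, 217.3]] top dir 151.8
67 [[329.8, 202.2], [284.1, 220.3], [287.1, 235.9], [327.8, 219.6]] top dir 158.5
170                                                             
173                                                             
176                                                             
179                                                             
182                                                             
185                                                             
188                                                             
191                                     +###                    
194                                  ########                   
197                               ############                  
200                            ##############+                  
203                        +#################+                  
206                     +####################                   
209      
[... 441 characters left out ...]
    
230                    ################++                       
233                     ###########++++++                       
236                      ####+##++#++###+                       
239                       +##++###++##++                        
242                        ++++###+###+                         
245                           +####++        +                  
248                                         +                   
251              ###                      ++                    
254           ###                       ++                      
257                      +++++++++++###+++++                    
260                     +++++++####+###++++++
```

Run:
```python
from h import *
m=dict(np.load('w15.npz'));f=cv2.imread('pics/w15.png').max(2);M=np.array([-14.9,66.4,95.1])
us=np.arange(294,322);vs=[]
for u in us:
    col=f[180:230,u].astype(float);i=np.argmax(col<115);vs.append(180+i-1+(col[i-1]-115)/(col[i-1]-col[i]))
k,res=np.polyfit(us,vs,1,full=True)[:2];print('edge',k,res)
pts=[onpanel(m,(u,np.polyval(k,u)),46) for u in(294,321)]
d=pts[1]-pts[0];print('phi',90-np.degrees(np.arctan2(-d@kxC,d[1])), np.linalg.norm(d))
```

```text
edge [ -0.46464113 340.25849049] [0.4272555]
phi 63.153884546559865 18.495869928967398
```

```bash
python3 -m crank '[{"grip":0.0,"x":-0.013,"y":-0.0145,"z":0.01,"yaw":0},{"grip":0.0,"x":-0.013,"y":-0.0145,"z":0.03,"yaw":0},{"grip":0.0,"x":-0.013,"y":-0.0145,"z":0.05,"yaw":0},{"grip":0.0,"x":-0.013,"y":-0.0145,"z":0.064,"yaw":0},{"grip":0.0,"x":-0.013,"y":-0.0145,"z":0.0686,"yaw":0}]' 20 | head -1
python3 -m crank '[{"grip":0.0,"x":0,"y":0,"z":0,"yaw":0},{"grip":0.0,"x":0.003,"y":0,"z":0,"yaw":0},{"grip":0.0,"x":0.006,"y":0,"z":0,"yaw":0},{"grip":0.0,"x":0.008,"y":0,"z":0,"yaw":0},{"grip":0.0,"x":0.01,"y":0,"z":0,"yaw":0}]' 20 | head -1
python3 -c "
from h import *
where()"
python3 -m crank '[{"grip":0.0,"x":0.001,"y":0,"z":0,"yaw":0},{"grip":0.0,"x":0.002,"y":0,"z":0,"yaw":0},{"grip":0.0,"x":0.003,"y":0,"z":0,"yaw":0},{"grip":0.0,"x":0.004,"y":0,"z":0,"yaw":0},{"grip":0.0,"x":0.004,"y":0,"z":0,"yaw":0}]' 20 | head -1
python3 -c "
from h import *
where()"
```

```text
time_s: 21.0
time_s: 21.42
console xyz [ -5.5  54.9 135.6] yaw 126.63 F [-0.1 -0.2  1. ] w 0.7 t 21.4167
time_s: 21.83
console xyz [ -9.3  54.6 134.8] yaw 126.62 F [-0.1 -0.9  0.7] w 0.7 t 21.8333
```

```bash
python3 -m crank '[{"grip":0.0,"x":0.001,"y":0,"z":0,"yaw":0},{"grip":0.0,"x":0.002,"y":0,"z":0,"yaw":0},{"grip":0.0,"x":0.003,"y":0,"z":0,"yaw":0},{"grip":0.0,"x":0.004,"y":0,"z":0,"yaw":0},{"grip":0.0,"x":0.004,"y":0,"z":0,"yaw":0}]' 20 | head -1
python3 -c "
from h import *
where()"
python3 -m crank '[{"grip":0.0,"x":0.001,"y":0,"z":0,"yaw":0},{"grip":0.0,"x":0.002,"y":0,"z":0,"yaw":0},{"grip":0.0,"x":0.003,"y":0,"z":0,"yaw":0},{"grip":0.0,"x":0.003,"y":0,"z":0,"yaw":0},{"grip":0.0,"x":0.003,"y":0,"z":0,"yaw":0}]' 20 | head -1
python3 -c "
from h import *
where()"
```

```text
time_s: 22.25
console xyz [-12.2  54.9 135.1] yaw 126.62 F [ 5.1 -0.4  0.6] w 0.4 t 22.25
time_s: 22.67
console xyz [-13.9  55.3 135.6] yaw 126.63 F [7.8 0.  1.4] w 0.4 t 22.6667
```

```bash
cat >> h.py <<'E'
def phi(name):
    m=dict(np.load(name+'.npz'));f=cv2.imread(f'pics/{name}.png').max(2);M=np.array([-14.9,66.4,95.1])
    a,b=[proj(m,RC@(M+38*nC+s*np.array([0,1,0])*12+s*6*-kxC)+o) for s in(-1,1)]
    us=np.arange(int(a[0])+6,int(b[0])-4);vs=[]
    for u in us:
        v0=int(a[1])-60;col=f[v0:v0+90,u].astype(float);i=np.argmax(col<115);vs.append(v0+i-1+(col[i-1]-115)/(col[i-1]-col[i]))
    k=np.polyfit(us,vs,1);r=np.array(vs)-np.polyval(k,us);g=abs(r)<1.0;k=np.polyfit(us[g],np.array(vs)[g],1)
    p=[onpanel(m,(u,np.polyval(k,u)),46) for u in(us[0],us[-1])];d=p[1]-p[0]
    print(name,'phi',(90-np.degrees(np.arctan2(-d@kxC,d[1]))).round(1),'inl',g.sum(),len(us),'edge y-range',us[0],us[-1],'mid',((p[0]+p[1])/2).round(1))
E
python3 -c "
from h import *
phi('w15');snap('wrist','w16');phi('w16');where()"
python3 -m crank '[{"grip":0.0,"x":0.001,"y":0,"z":0,"yaw":0},{"grip":0.0,"x":0.002,"y":0,"z":0,"yaw":0},{"grip":0.0,"x":0.003,"y":0,"z":0,"yaw":0},{"grip":0.0,"x":0.003,"y":0,"z":0,"yaw":0},{"grip":0.0,"x":0.003,"y":0,"z":0,"yaw":0}]' 20 | head -1
python3 -c "
from h import *
snap('wrist','w17');phi('w17');where()
f=cv2.imread('pics/w17.png').max(2)
for r in range(150,300,4):print(r,''.join('#' if q<70 else '+' if q<115 else ' ' for q in f[r,250:370:2]))
"
```

```text
w15 phi 63.1 inl 29 29 edge y-range 293 321 mid [-42.6  66.4 122.6]
w16 phi 64.7 inl 44 44 edge y-range 314 357 mid [-44.9  66.7 121.2]
console xyz [-14.   55.3 135.6] yaw 126.63 F [7.1 0.6 1.7] w 0.5 t 22.7167
time_s: 23.13
w17 phi 65.2 inl 44 44 edge y-range 312 355 mid [-45.3  66.5 120.9]
console xyz [-15.8  55.9 136.2] yaw 126.63 F [9.1 0.7 1.6] w 0.6 t 23.1833
150                                                             
154                                                             
158                                                             
162                                                             
166                                                             
170                                                             
174                                                             
178                                                             
182                                                             
186                                                             
190                                                             
194              
[... 1037 characters left out ...]
           ++++++########++++++##########         
262                     +++++++########+++++++#######           
266                    ++++++++########++++++++######+          
270                   +####++++#########+++###########+++       
274 ########################++##########++######################
278 ########################++##########++######################
282 ########################++####++####++######################
286 ########################++####++####++######################
290 ######################+  +####++####+  +####################
294 ######################   +####++####+  +####################
298 ######################+  +####++#####  +####################
```

The key angle holds at about 65° while the force rises, so the core is on its end stop. I'll back straight off, go over the start button and refine its position.

```bash
python3 -m crank '[{"grip":0.0,"x":-0.006,"y":0,"z":0,"yaw":0},{"grip":0.0,"x":-0.014,"y":0,"z":0,"yaw":0},{"grip":0.0,"x":-0.022,"y":0,"z":0,"yaw":0},{"grip":0.0,"x":-0.022,"y":0,"z":-0.03,"yaw":0},{"grip":0.0,"x":-0.022,"y":0,"z":-0.065,"yaw":0}]' 20 | head -1
python3 -m crank '[{"grip":0.0,"x":0.005,"y":-0.02,"z":0,"yaw":0},{"grip":0.0,"x":0.015,"y":-0.05,"z":0,"yaw":0},{"grip":0.0,"x":0.023,"y":-0.075,"z":0,"yaw":0},{"grip":0.0,"x":0.023,"y":-0.075,"z":0,"yaw":0},{"grip":0.0,"x":0.023,"y":-0.075,"z":0,"yaw":0}]' 20 | head -1
python3 -m crank '[{"grip":0.0,"x":0,"y":0,"z":0,"yaw":0},{"grip":0.0,"x":0,"y":0,"z":0,"yaw":0},{"grip":0.0,"x":0,"y":0,"z":0,"yaw":0},{"grip":0.0,"x":0,"y":0,"z":0,"yaw":0},{"grip":0.0,"x":0,"y":0,"z":0,"yaw":0}]' 20 | head -1
python3 - <<'E'
from h import *
where();snap('wrist','w18');m=dict(np.load('w18.npz'))
f=cv2.imread('pics/w18.png');g=f.max(2);p=proj(m,con(-41.9,-19.4,90));print('expect',p)
u,v=p.astype(int);k=np.zeros_like(g);k[v-45:v+45,u-45:u+45]=(g[v-45:v+45,u-45:u+45]>190)*255
n,l,st,c=cv2.connectedComponentsWithStats(k);i=1+np.argmax(st[1:,4]);print(c[i],st[i],'con',onpanel(m,c[i],18).round(1))
x,y,w,h,_=st[i];print('box centre con',onpanel(m,(x+w/2-.5,y+h/2-.5),18).round(1))
for r in range(v-50,v+70,4):print(r,''.join('#' if q<70 else '+' if q<115 else '.' if q<190 else ' ' for q in g[r,u-70:u+70:2]))
E
```

```text
time_s: 23.6
time_s: 24.02
time_s: 24.43
console xyz [-20.4 -19.9 199.4] yaw 126.64 F [-0.1 -0.1  0.8] w 0.3 t 24.4333
expect [311.40587142 208.63553078]
[311.90010406 208.30280957] [294 192  37  34 961] con [-42.1 -19.1  89.9]
box centre con [-42. -19.  90.]
158 ......................................................................
162 ......................................................................
166 ......................................................................
170 ......................................................................
174 ......................................................................
178 ......................................................................
182 ......................................................................
186 ...................................++.................................
190 ............................+##############+..........................
194   .......................+####..         .####+.......................
198       ..................####.              .####......................
202  .     ....
[... 709 characters left out ...]
#+.......................
242 ....    .................++++###############++........................
246 ..    .....................+++.++++##++++++...........................
250 .   ...........................++++++.++..............................
254  .............................+.........+.............................
258 ..........................++++++###.###++++++.........................
262 .........................++++++####.####+++++++.......................
266 ........................+++++++####.####+++++++.......................
270 ........+++.......+...+#####+++####.####+++#####+......+++++...++...+.
274 ############################+++####.####+++###########################
```

```bash
python3 -m crank '[{"grip":0.0,"x":0.018,"y":0.0005,"z":0.005,"yaw":0},{"grip":0.0,"x":0.0356,"y":0.0007,"z":0.025,"yaw":0},{"grip":0.0,"x":0.0356,"y":0.0007,"z":0.05,"yaw":0},{"grip":0.0,"x":0.0356,"y":0.0007,"z":0.075,"yaw":0},{"grip":0.0,"x":0.0356,"y":0.0007,"z":0.083,"yaw":0}]' 20 | head -1
python3 -m crank '[{"grip":0.0,"x":0,"y":0,"z":0,"yaw":0},{"grip":0.0,"x":0,"y":0,"z":0,"yaw":0},{"grip":0.0,"x":0,"y":0,"z":0.003,"yaw":0},{"grip":0.0,"x":0,"y":0,"z":0.006,"yaw":0},{"grip":0.0,"x":0,"y":0,"z":0.009,"yaw":0}]' 20 | head -1
python3 -c "
from h import *
where()"
python3 -m crank '[{"grip":0.0,"x":0,"y":0,"z":0.002,"yaw":0},{"grip":0.0,"x":0,"y":0,"z":0.004,"yaw":0},{"grip":0.0,"x":0,"y":0,"z":0.006,"yaw":0},{"grip":0.0,"x":0,"y":0,"z":0.006,"yaw":0},{"grip":0.0,"x":0,"y":0,"z":0.006,"yaw":0}]' 20 | head -1
python3 -c "
from h import *
where()"
```

```text
time_s: 24.9
time_s: 25.32
console xyz [-55.2 -19.2 108.5] yaw 126.6 F [0.5 0.1 2.7] w 0.4 t 25.3167
time_s: 25.73
console xyz [-55.5 -19.3 102.3] yaw 126.61 F [-0.3  0.9  5.9] w 0.5 t 25.7333
```

```bash
python3 -m crank '[{"grip":0.0,"x":0,"y":0,"z":0.002,"yaw":0},{"grip":0.0,"x":0,"y":0,"z":0.004,"yaw":0},{"grip":0.0,"x":0,"y":0,"z":0.005,"yaw":0},{"grip":0.0,"x":0,"y":0,"z":0.005,"yaw":0},{"grip":0.0,"x":0,"y":0,"z":0.005,"yaw":0}]' 20 | head -1
python3 -c "
from h import *
where()"
```

```text
time_s: 26.15
console xyz [-54.9 -19.  101. ] yaw 126.62 F [-5.5 -4.3 27.4] w 0.5 t 26.15
```

```bash
python3 -m crank '[{"grip":0.0,"x":0,"y":0,"z":-0.005,"yaw":0},{"grip":0.0,"x":0,"y":0,"z":-0.015,"yaw":0},{"grip":0.0,"x":0,"y":0,"z":-0.04,"yaw":0},{"grip":0.0,"x":0,"y":0,"z":-0.075,"yaw":0},{"grip":0.0,"x":0,"y":0,"z":-0.1,"yaw":0}]' 20 | head -1
python3 -m crank '[{"grip":0.0,"x":-0.01,"y":0.025,"z":0,"yaw":0},{"grip":0.0,"x":-0.02,"y":0.055,"z":0,"yaw":0},{"grip":0.0,"x":-0.035,"y":0.087,"z":0,"yaw":0},{"grip":0.0,"x":-0.035,"y":0.087,"z":0,"yaw":0},{"grip":0.0,"x":-0.035,"y":0.087,"z":0,"yaw":0}]' 20 | head -1
python3 -m crank '[{"grip":0.0,"x":0,"y":0,"z":0,"yaw":0},{"grip":0.0,"x":0,"y":0,"z":0,"yaw":0},{"grip":0.0,"x":0,"y":0,"z":0,"yaw":0},{"grip":0.0,"x":0,"y":0,"z":0,"yaw":0},{"grip":0.0,"x":0,"y":0,"z":0,"yaw":0}]' 20 | head -1
python3 - <<'E'
from h import *
where();snap('wrist','w20');phi('w15');phi('w20');snap('top','t20');snap('side','s20')
for n,a in(('top','t20'),('side','s20')):
    d=np.abs(cv2.imread(f'pics/{a}.png').astype(int)-cv2.imread(f'pics/{n}0.png').astype(int)).max(2)
    for nm,P in(('spare',con(-18,-149,90)),('bowl',con(-115,75,40)),('start',con(-42,-19.1,90)),('estop',con(-44,-80,109)),('tin',con(40,-190,100))):
        u,v=proj(camera_model(n),P).astype(int);print(n,nm,(u,v),(d[v-6:v+7,u-6:u+7]>40).sum())
E
```

```text
time_s: 26.57
time_s: 26.98
time_s: 27.4
console xyz [-21.1  66.7 197. ] yaw 126.58 F [-0.2  0.1 -0.4] w 0.8 t 27.4
w15 phi 63.1 inl 29 29 edge y-range 293 321 mid [-42.6  66.4 122.6]
w20 phi 62.7 inl 30 30 edge y-range 295 324 mid [-42.8  66.2 122.5]
top spare (np.int64(399), np.int64(253)) 0
top bowl (np.int64(318), np.int64(209)) 41
top start (np.int64(362), np.int64(218)) 104
top estop (np.int64(376), np.int64(236)) 133
top tin (np.int64(427), np.int64(252)) 0
side spare (np.int64(317), np.int64(293)) 1
side bowl (np.int64(343), np.int64(250)) 0
side start (np.int64(344), np.int64(262)) 0
side estop (np.int64(327), np.int64(267)) 0
side tin (np.int64(326), np.int64(310)) 0
```

```bash
python3 -c "
from workcell import *
print(job_done())"
```

```text
the job is handed in; nothing more can be done
None
```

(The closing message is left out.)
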